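# Slide the grater insert out of its block and seat it on the grater box

### The arm

A 6-joint arm with a two-finger parallel gripper is mounted at the origin on the work surface; the furniture and walls round the work are solid. World frame = base frame: x ahead of the robot, y to its left, z up, the work surface at z = 0. Lengths are in mm, angles in rad, forces in N, time in s.
With the tool pointing down it reaches from about 350 to 775 mm from the base axis. Payload 7.3 kg.
Tool frame: the origin (TCP) lies at the very end of the fingers, on their centre line; the grasp point (between the pads) lies bot.grip_point_offset behind it (bot.grip_point_offset is the distance from the TCP to the grasp point, in mm); z points along the fingers, y is the line along which they close (so a half turn about z gives the same grasp; the last joint's range is limited). The gripper opens to 92 mm and grips with 3 to 60 N. Pads are 19 mm wide; open, the fingers measure 130 mm over their backs; the gripper's body (75 mm by 190 mm) begins 47 mm behind the grasp point.
Start: joints at [1.144, 0.342, 1.524, -0, 1.275, -0.146], TCP at [145.475, 504.462, 226.741] pointing down, gripper open.
Joint ranges: [-2.53, 2.53], [-0.77, 2.02], [0.04, 2.7], [-1, 4.14], [0.28, 2.66], [-3.11, 3.11]. Speed limits (rad/s): [2.57, 2.57, 3.14, 3.14, 3.14, 3.14].

### API

Orientations are given as [roll, pitch, yaw] about the fixed x, y, z axes, in that order (R = Rz(yaw) Ry(pitch) Rx(roll)).
In Python, from plant import bot gives the robot as it stands. The module is installed in compiled form; this text tells all that it offers.
- The arm moves only by the tool carry_out, never from a script. Its argument "plan" is a list of rows, each an object of numbers: "tx", "ty", "tz": the shift along the world's x, y, z in mm; "rx", "ry", "rz": the turn, a rotation vector about the world's x, y, z in rad. A call has 1 to 12 rows; each row shifts and turns the commanded pose from where the row before left it; what a row does not reach is not made up. A row lasts 1/10 s, in which the tool goes at most 50 mm and 8.59 degrees, less where a joint would pass 70% of its speed; a pose out of reach is approached as far as the arm can. A call with a gripper value outside its range is refused whole. "gripper" is the closure, from 0 (fully open) to 1 (shut), set as the call begins (left out, the last holds). The fingers move at their own pace and stop on an object; the grip force is fixed at half the most. Time passes only in rows, so rows that do not move let the fingers close. It gives the time, the measured TCP pose, the force, the opening and the grip force at its end, in the units of the state.
- bot.get_obs(): the state, without advancing time (a new reading comes with each control period).
- bot.capture(name): name is "scene" or "top"; returns the picture (420x560x3 uint8, red, green, blue); there is no depth.
- bot.camera_model(name): a dict with "camera_matrix" (3x3 intrinsics, pixels), "R" (3x3) and "t" (3): a world point X has camera coordinates R X + t. Camera axes: x right, y down, z forward; pixel columns grow to the right and rows downward; lengths in mm; the calibration is good to about 2 mm. A picture is of the moment at which its call begins. camera_model takes no time and is no camera call.
- bot.close_job(): hands the job in; it is judged then, once.
The state is a dict: "time": time; "joint_positions": joint angles; "dq": joint speeds; "tau": joint torques, N m; "tool_pos": TCP position; "tcp_rot": TCP orientation; "contact_force": force on the tool from outside, world axes, zero at the start; "moment": the same for the moment, N m; "grip_width": finger opening in mm; "finger_force": force on a finger pad.
Only numpy, scipy, OpenCV 4.12 (cv2) and the standard library are available. Lean on these libraries where they do the work, as an engineer would, in place of code of your own. Each camera call takes 0.05 s, during which the arm holds its last target. There are 200 camera calls.

### The job

The flat steel grater insert lies flush in the channel of its wooden storage block, where its sides cannot be gripped: press a fingertip on it gently, just hard enough to carry it along past the rubber pads that brake it, and slide it towards the open end of the channel until about 4 cm of it overhang the edge. Then pinch the overhanging end by its two long sides, lift the insert out, and set it down gently (not dropped) flat between the two end seats of the white grater box; let go and leave everything else on the table where it is.

Things in the scene. Friction and masses are not known exactly. Their poses are not given: they have to be found in the camera images.
- insert: grater insert: flat steel plate with rows of dark holes (drawn only, smooth to touch), 110 long (x) x 56 wide (y) x 3 thick, about 0.09 kg; ends and faces alike. Origin: centre of its underside, z up. Loose; it slides on the block with friction about 0.2, much less than a fingertip on it. Its top is rigid: touch it slowly, a millimetre too deep can press too hard
- block: wooden storage block holding the insert, fixed: 126 long (x) x 90 wide (y) x 40 high. Origin: centre of underside, z up. A channel 3 deep, 60 wide along x in its top: floor at z = 37, side rails at z = 40, flush with the insert's top. Closed at the back (wall at x = +50), open at the front (x = -63, nearer the robot): the insert slides out towards -x
- block_mouth (a point): middle of the top edge of the block's front face, where the channel opens (block frame x = -63, y = 0, z = 40 mm). The insert's front end starts within 6 mm of it. Two small sprung rubber pads in the channel's sides (x = 17 to 27) brake the first 30 mm: press 10 to 15 N on the insert to carry it along; less slips, over 20 N is too hard. 40 to 48 mm of overhang are good; past 55 it tips off
- grater_box: narrow open white plastic box, 100 long (x) x 40 wide (y), rim 50 high, fixed; at each end of the rim a shallow three-sided seat, open to the middle. Origin: centre of underside, z up. Overall 126 x 74 x 58 mm. End walls and side lugs rise 8 above the rim; lugs only at |x| = 46 to 63; between them the insert's long sides stand 8 mm out from the box with room below for fingertips
- seat (a point): middle of the seat, at rim height (box frame x = 0, y = 0, z = 50 mm; axes as the box's), where the centre of the insert's underside belongs, insert lengthwise along x. Room for it: 116 mm between the end walls (insert 110), 62 mm between the side lugs (insert 56). Pressing the insert onto the box over 20 N is too hard
- lemon: bystander, not to be moved: yellow lemon, 71x53x51 mm. Origin at the centre of its underside.
- apple: bystander, not to be moved: red apple, 77x76x73 mm. Origin at the centre of its underside.
- jam_jar: bystander, not to be moved: glass jam jar with a yellow lid, 66 across, 100 mm high. Origin at the centre of its underside.
- salt_shaker: bystander, not to be moved: glass salt shaker with a grey cap, 44 across, 90 mm high. Origin at the centre of its underside.
- pepper_mill: bystander, not to be moved: dark wooden pepper mill, 58 across, 150 mm high. Origin at the centre of its underside.
- tin_tuna: bystander, not to be moved: flat fish tin, 86 across, 40 mm high. Origin at the centre of its underside.
- spice_a: bystander, not to be moved: glass spice jar with a black lid, 44 across, 98 mm high. Origin at the centre of its underside.
There are look-alikes about, which are no part of the job. There is more than one size of the insert; the one meant has the size given above.

How it is judged (in metres and radians):
On the way, in this order (a step that is already met when the one before it is completed fails the run):
1. the insert has been slid out to overhang the front edge of the block by more than 30 mm, still lying flat in the channel (x of insert in the frame of block between -0.068 and -0.038 m and z of insert in the frame of block between 0.035 and 0.039 m and y of insert in the frame of block between -0.004 and 0.004 m and angle between insert's own z axis and vertical below 0.04 rad), for 0.2 s.
2. the insert is pinched by the fingers and lifted at least 20 mm clear of the block (z of insert in the frame of block above 0.06 m and contact force between the fingers and insert above 1 N), for 0.1 s.
3. still held by the fingers, the insert has been lowered between the end seats of the grater box, to within 4 mm of its rest (x of insert in the frame of grater_box between -0.006 and 0.006 m and y of insert in the frame of grater_box between -0.006 and 0.006 m and z of insert in the frame of grater_box between 0.046 and 0.054 m and contact force between the fingers and insert above 1 N), for 0.02 s.
At the end, for the whole second after the job is handed in: The insert lies released and at rest, flat (within 0.03 rad) on both seats of the grater box, within 5 mm of the middle each way, underside within 2.5 mm of the rim, lengthwise along the box (within 0.12 rad, either way round) (x of insert in the frame of grater_box between -0.005 and 0.005 m and y of insert in the frame of grater_box between -0.005 and 0.005 m and z of insert in the frame of grater_box between 0.0475 and 0.052 m and angle between the x axis of insert and the x axis of grater_box, either way round below 0.12 rad and angle between insert's own z axis and vertical below 0.03 rad and linear speed of insert below 0.01 m/s and contact force between the fingers and insert below 0.1 N); the robot touches nothing.
It fails at once if the insert pressed onto the block (its sprung pads included) with more than 25 N (contact force between insert and block above 25 N).
It fails at once if the insert pressed onto the grater box with more than 20 N (contact force between insert and grater_box above 20 N).
It fails at once if the fingers pressing on the block or the grater box with more than 25 N (contact force between the fingers and block above 25 N or contact force between the fingers and grater_box above 25 N).
It fails at once if the insert dropped on the table (height (world z) of insert below 0.025 m).
It fails at once if a bystander moved more than 30 mm (distance of any of lemon, apple, jam_jar, salt_shaker, pepper_mill, tin_tuna, spice_a from where it was at the start of the episode above 0.03 m).
It also fails if it takes over 64 s, if anything falls off the work surface, if the arm or the gripper's body presses on something with over 40 N, if the wrist force passes 120 N, or if a joint passes its speed limit or range.

## Working session

There is one attempt and no reset: what is moved stays moved. The work goes in short steps, Python scripts to look and compute and a tool call to move; the robot and the scene stay as the last step left them, time stands still between calls to the robot, and variables do not carry over. Pictures are saved under pics/ and viewed, at most 10 in all, crops included, and the job is handed in when it is done.

Besides the shell and the picture viewer there is one more tool, called after "Request:" as name([rows], argument=value, ...), one row to a line, values as JSON. carry_out: Moves the arm, as the interface text tells. Its arguments: {"type":"object","properties":{"plan":{"type":"array"},"gripper":{"type":"number"}},"required":["plan"]}

```bash
mkdir -p pics; python3 - <<'E'
from plant import bot
import cv2
for n in("scene","top"):
    im=bot.capture(n); cv2.imwrite(f"pics/{n}0.png",im[:,:,::-1]); m=bot.camera_model(n); print(n,m)
print(bot.get_obs(), bot.grip_point_offset)
E
```

```text
scene {'camera_matrix': array([[531.8559489 ,   0.        , 271.62523439],
       [  0.        , 531.8559489 , 209.73413518],
       [  0.        ,   0.        ,   1.        ]]), 'R': array([[ 0.57913649, -0.81522996, -0.00101969],
       [-0.54557617, -0.38664537, -0.74354018],
       [ 0.60576197,  0.43116757, -0.66869049]]), 't': array([-308.98167313,  353.93446662, 1174.81195522])}
top {'camera_matrix': array([[518.46324116,   0.        , 284.21194356],
       [  0.        , 518.46324116, 204.01703637],
       [  0.        ,   0.        ,   1.        ]]), 'R': array([[-4.54753006e-04, -9.99858334e-01, -1.68257207e-02],
       [-9.93137844e-01,  2.41931633e-03, -1.16924631e-01],
       [ 1.16948773e-01,  1.66570881e-02, -9.92998251e-01]]), 't': array([   2.70552676,  565.2153492 , 1117.25994028])}
{'time': 0.1, 'joint_positions': array([ 1.14397696e+00,  3.42642570e-01,  1.52489586e+00,  6.63010791e-06,
        1.27537225e+00, -1.45982361e-01]), 'dq': array([-0.00189798, -0.00149383, -0.00229724, -0.00069716,  0.00047466,
        0.00103796]), 'tau': array([ 2.67158015e-03, -4.32004559e+01, -2.44698018e+01,  7.21678580e-02,
        5.25774469e-02, -4.69164002e-05]), 'tool_pos': array([145.33344494, 504.12670961, 226.12883289]), 'tcp_rot': array([-3.14028957e+00, -1.97998842e-04,  2.86075358e+00]), 'contact_force': array([0.18923239, 0.6137712 , 0.16305599]), 'moment': array([0.01649837, 0.01691767, 0.0085243 ]), 'finger_force': 0.0, 'grip_width': 91.74034717494283} 18.8
```

View pics/scene0.png

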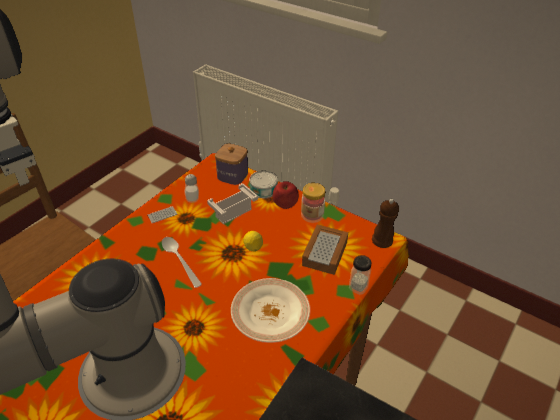

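View pics/top0.png

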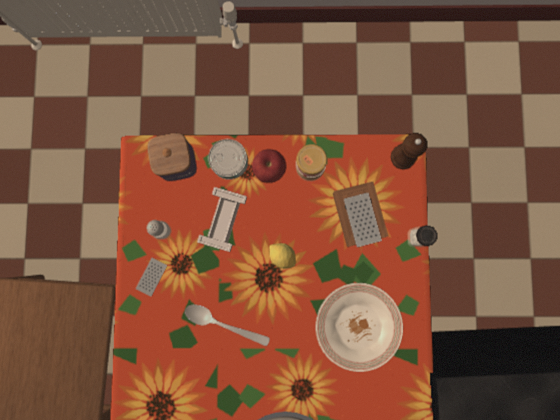

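Top view: the insert in its wooden block is at about (362,217), the white grater box at (222,218). The candidates for the insert are the plate in the block (362,217) and the loose, smaller plate on the table (150,277). The one in the block matches the description, and a close crop will check that.

```bash
cat > h.py <<'E'
import numpy as np, cv2
from plant import bot
def ray(n,u,v,z):
    m=bot.camera_model(n); R,t=m["R"],m["t"]; K=m["camera_matrix"]
    c=-R.T@t; d=R.T@np.linalg.inv(K)@np.array([u,v,1.]); return c+d*(z-c[2])/d[2]
def proj(n,X):
    m=bot.camera_model(n); p=m["camera_matrix"]@(m["R"]@np.array(X,float)+m["t"]); return p[:2]/p[2]
E
python3 - <<'E'
from h import *
im=cv2.imread("pics/top0.png"); 
a=cv2.resize(im[175:255,325:400],None,fx=7,fy=7,interpolation=cv2.INTER_CUBIC)
b=cv2.resize(im[180:260,190:255],None,fx=3.5*2,fy=7,interpolation=cv2.INTER_CUBIC)
c=np.hstack([a,b]); c=cv2.resize(c,(int(c.shape[1]*.8),int(c.shape[0]*.8))); print(c.shape); cv2.imwrite("pics/crop.png",c)
hsv=cv2.cvtColor(im,cv2.COLOR_BGR2HSV)
def rect(mask,roi,z):
    x0,x1,y0,y1=roi; m=np.zeros_like(mask); m[y0:y1,x0:x1]=mask[y0:y1,x0:x1]
    cs,_=cv2.findContours(m,cv2.RETR_EXTERNAL,cv2.CHAIN_APPROX_NONE); k=max(cs,key=cv2.contourArea)
    P=np.array([ray("top",*q[0],z)[:2] for q in k],np.float32); r=cv2.minAreaRect(P); 
    print("centre",r[0],"size",r[1],"ang",r[2], cv2.minAreaRect(k)); print(cv2.boxPoints(r).round(1).tolist())
grey=((hsv[...,1]<90)&(hsv[...,2]>60)).astype(np.uint8)*255
grey=cv2.morphologyEx(grey,cv2.MORPH_CLOSE,np.ones((5,5)))
rect(grey,(325,400,175,255),40)
rect(grey,(190,255,180,260),58)
rect(grey,(130,170,255,300),3)
org=((hsv[...,0]<9)&(hsv[...,1]>200)).astype(np.uint8)
for p in [(345,195),(362,215),(345,185),(339,190),(222,218),(210,243),(220,215)]: print(p,hsv[p[1],p[0]])
E
```

```text
(448, 784, 3)
centre (530.6204223632812, -168.6541748046875) size (110.52558135986328, 57.83641815185547) ang 14.300307273864746 ((362.0272216796875, 219.29800415039062), (50.477638244628906, 26.229103088378906), 74.47589111328125)
[[469.8999938964844, -154.3000030517578], [484.20001220703125, -210.3000030517578], [591.2999877929688, -183.0], [577.0, -127.0]]
centre (530.3391723632812, 136.7503662109375) size (74.39906311035156, 127.95355987548828) ang 73.57767486572266 ((221.832763671875, 219.13523864746094), (34.241973876953125, 58.93914031982422), 17.354022979736328)
[[458.5, 119.19999694824219], [581.2000122070312, 83.0], [602.2000122070312, 154.3000030517578], [479.5, 190.5]]
centre (404.9358825683594, 302.494384765625) size (39.07572555541992, 76.47486877441406) ang 63.37275695800781 ((150.8848419189453, 276.6790771484375), (17.153488159179688, 34.69245147705078), 27.552812576293945)
[[362.0, 302.20001220703125], [430.3999938964844, 267.8999938964844], [447.8999938964844, 302.79998779296875], [379.5, 337.1000061035156]]
(345, 195) [ 12 143 128]
(362, 215) [15 28 91]
(345, 185) [ 16 169 195]
(339, 190) [ 14 145 132]
(222, 218) [ 13  54 184]
(210, 243) [ 15  54 176]
(220, 215) [ 13  53 188]
```

View pics/crop.png

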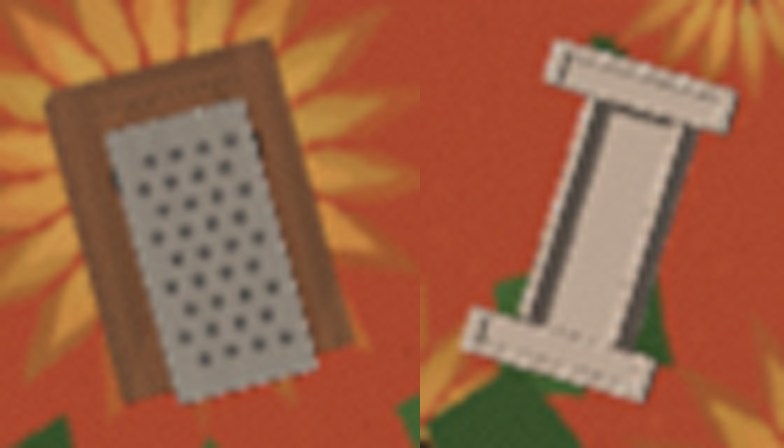

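The crop confirms it: the block holds a plate of 110.5 x 57.8 mm, against 110 x 56 given. The loose plate measures 76 x 39 mm, so it's a decoy. The insert is centred at (530.6,-168.7) with yaw 0.25, the box at (530.3,136.8) with yaw -0.287. Going above the rear half of the insert with the fingers shut.

Request:
carry_out([
  {"tx": 17, "ty": -28, "rz": -0.11},
  {"tx": 17, "ty": -28, "rz": -0.11},
  {"tx": 17, "ty": -28, "rz": -0.11},
  {"tx": 17, "ty": -28, "rz": -0.11},
  {"tx": 17, "ty": -28, "rz": -0.11},
  {"tx": 17, "ty": -28, "rz": -0.11},
  {"tx": 17, "ty": -28, "rz": -0.11},
  {"tx": 17, "ty": -28, "rz": -0.11},
  {"tx": 17, "ty": -28, "rz": -0.11},
  {"tx": 17, "ty": -28, "rz": -0.11},
  {"tx": 17, "ty": -28, "rz": -0.11},
  {"tx": 17, "ty": -28, "rz": -0.11},
], gripper=1)

```text
invalid input at $.plan[0]: expected keys tx, ty, tz, rx, ry, rz
```

Request:
carry_out([
  {"tx": 17, "ty": -28, "rz": -0.11},
  {"tx": 17, "ty": -28, "rz": -0.11},
  {"tx": 17, "ty": -28, "rz": -0.11},
  {"tx": 17, "ty": -28, "rz": -0.11},
  {"tx": 17, "ty": -28, "rz": -0.11},
  {"tx": 17, "ty": -28, "rz": -0.11},
  {"tx": 17, "ty": -28, "rz": -0.11},
  {"tx": 17, "ty": -28, "rz": -0.11},
  {"tx": 17, "ty": -28, "rz": -0.11},
  {"tx": 17, "ty": -28, "rz": -0.11},
  {"tx": 17, "ty": -28, "rz": -0.11},
  {"tx": 0, "ty": 0, "rz": -0.08},
])

```text
invalid input at $.plan[0]: expected keys tx, ty, tz, rx, ry, rz
```

```bash
python3 - <<'E'
from h import *
print(bot.get_obs())
for n,u,v in [("mill",383,245),("spice",360,290),("jam",313,217),("lemon",253,248),("salt",192,198)]: print(n,ray("scene",u,v,0)[:2].round())
im=bot.capture("scene"); cv2.imwrite("pics/s1.png",cv2.resize(im[100:380,180:460,::-1],None,fx=2,fy=2))
E
```

```text
{'time': 0.1, 'joint_positions': array([ 1.14397696e+00,  3.42642570e-01,  1.52489586e+00,  6.63010791e-06,
        1.27537225e+00, -1.45982361e-01]), 'dq': array([-0.00189798, -0.00149383, -0.00229724, -0.00069716,  0.00047466,
        0.00103796]), 'tau': array([ 2.67158015e-03, -4.32004559e+01, -2.44698018e+01,  7.21678580e-02,
        5.25774469e-02, -4.69164002e-05]), 'tool_pos': array([145.33344494, 504.12670961, 226.12883289]), 'tcp_rot': array([-3.14028957e+00, -1.97998842e-04,  2.86075358e+00]), 'contact_force': array([0.18923239, 0.6137712 , 0.16305599]), 'moment': array([0.01649837, 0.01691767, 0.0085243 ]), 'finger_force': 0.0, 'grip_width': 91.74034717494283}
mill [ 669. -279.]
spice [ 492. -303.]
jam [654. -62.]
lemon [453.   5.]
salt [514. 282.]
```

View pics/s1.png

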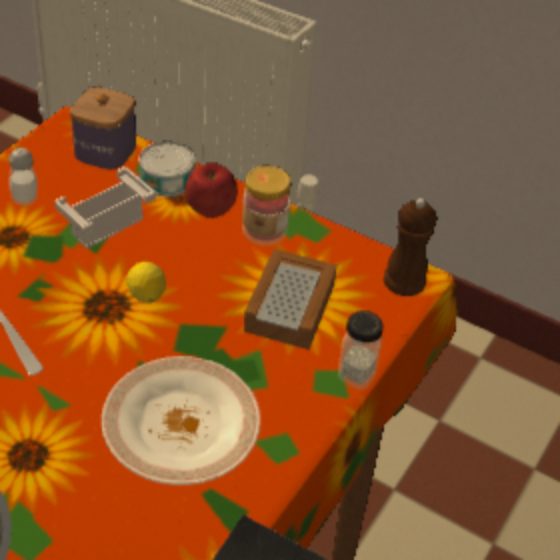

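The picture shows the scene unchanged: the plan rows need all six keys, so nothing moved. It also confirms the plate lies in the block with the mill at (410,250) and the spice jar at (360,350) clear of it. Repeating the move with full rows.

Request:
carry_out([
  {"tx": 17, "ty": -28, "tz": 0, "rx": 0, "ry": 0, "rz": -0.11},
  {"tx": 17, "ty": -28, "tz": 0, "rx": 0, "ry": 0, "rz": -0.11},
  {"tx": 17, "ty": -28, "tz": 0, "rx": 0, "ry": 0, "rz": -0.11},
  {"tx": 17, "ty": -28, "tz": 0, "rx": 0, "ry": 0, "rz": -0.11},
  {"tx": 17, "ty": -28, "tz": 0, "rx": 0, "ry": 0, "rz": -0.11},
  {"tx": 17, "ty": -28, "tz": 0, "rx": 0, "ry": 0, "rz": -0.11},
  {"tx": 17, "ty": -28, "tz": 0, "rx": 0, "ry": 0, "rz": -0.11},
  {"tx": 17, "ty": -28, "tz": 0, "rx": 0, "ry": 0, "rz": -0.11},
  {"tx": 17, "ty": -28, "tz": 0, "rx": 0, "ry": 0, "rz": -0.11},
  {"tx": 17, "ty": -28, "tz": 0, "rx": 0, "ry": 0, "rz": -0.11},
  {"tx": 17, "ty": -28, "tz": 0, "rx": 0, "ry": 0, "rz": -0.11},
  {"tx": 17, "ty": -28, "tz": 0, "rx": 0, "ry": 0, "rz": -0.11},
], gripper=1)

```text
time: 1.35
tool_pos: [349.9, 167.2, 226.7]
tcp_rot: [3.142, -0.0, 1.536]
contact_force: [0.5, 0.3, -0.0]
grip_width: 1.9
finger_force: 0.0
```

Request:
carry_out([
  {"tx": 17, "ty": -28, "tz": 0, "rx": 0, "ry": 0, "rz": -0.11},
  {"tx": 17, "ty": -28, "tz": 0, "rx": 0, "ry": 0, "rz": -0.11},
  {"tx": 17, "ty": -28, "tz": 0, "rx": 0, "ry": 0, "rz": -0.11},
  {"tx": 17, "ty": -28, "tz": 0, "rx": 0, "ry": 0, "rz": -0.11},
  {"tx": 17, "ty": -28, "tz": 0, "rx": 0, "ry": 0, "rz": -0.11},
  {"tx": 17, "ty": -28, "tz": 0, "rx": 0, "ry": 0, "rz": -0.11},
  {"tx": 17, "ty": -28, "tz": 0, "rx": 0, "ry": 0, "rz": -0.11},
  {"tx": 17, "ty": -28, "tz": 0, "rx": 0, "ry": 0, "rz": -0.11},
  {"tx": 17, "ty": -28, "tz": 0, "rx": 0, "ry": 0, "rz": -0.11},
  {"tx": 17, "ty": -28, "tz": 0, "rx": 0, "ry": 0, "rz": -0.11},
  {"tx": 17, "ty": -28, "tz": 0, "rx": 0, "ry": 0, "rz": -0.11},
  {"tx": 0, "ty": 0, "tz": 0, "rx": 0, "ry": 0, "rz": -0.08},
])

```text
time: 2.55
tool_pos: [537.8, -142.9, 225.8]
tcp_rot: [3.141, 0.0, 0.244]
contact_force: [0.1, 0.3, -0.3]
grip_width: 0.5
finger_force: 0.0
```

```bash
python3 -c "
from plant import bot
print(bot.get_obs())"
```

```text
{'time': 2.55, 'joint_positions': array([-3.96869530e-01,  4.00244201e-01,  1.43802784e+00, -9.69318379e-04,
        1.30290553e+00,  9.30469329e-01]), 'dq': array([ 0.03709392, -0.03642384,  0.06614151,  0.01922346,  0.01251464,
        0.79668212]), 'tau': array([ -1.50844451, -45.65618277, -26.07980132,  -0.12468566,
        -0.14927664,  -1.11723583]), 'tool_pos': array([ 537.75741018, -142.86224558,  225.83814957]), 'tcp_rot': array([3.14059507e+00, 2.25775264e-04, 2.43713738e-01]), 'contact_force': array([ 0.06478732,  0.26994942, -0.32994778]), 'moment': array([-0.03260357,  0.19729047,  0.02166521]), 'finger_force': 0.0, 'grip_width': 0.45712450892839646}
```

Request:
carry_out([
  {"tx": 4, "ty": -8, "tz": -20, "rx": 0, "ry": 0, "rz": 0},
  {"tx": 4, "ty": -8, "tz": -20, "rx": 0, "ry": 0, "rz": 0},
  {"tx": 5, "ty": -7, "tz": -20, "rx": 0, "ry": 0, "rz": 0},
  {"tx": 0, "ty": 0, "tz": -30, "rx": 0, "ry": 0, "rz": 0},
  {"tx": 0, "ty": 0, "tz": -30, "rx": 0, "ry": 0, "rz": 0},
  {"tx": 0, "ty": 0, "tz": -30, "rx": 0, "ry": 0, "rz": 0},
  {"tx": 0, "ty": 0, "tz": -20, "rx": 0, "ry": 0, "rz": 0},
  {"tx": 0, "ty": 0, "tz": -6, "rx": 0, "ry": 0, "rz": 0},
  {"tx": 0, "ty": 0, "tz": -4, "rx": 0, "ry": 0, "rz": 0},
  {"tx": 0, "ty": 0, "tz": 0, "rx": 0, "ry": 0, "rz": 0},
  {"tx": 0, "ty": 0, "tz": 0, "rx": 0, "ry": 0, "rz": 0},
  {"tx": 0, "ty": 0, "tz": 0, "rx": 0, "ry": 0, "rz": 0},
])

```text
time: 3.75
tool_pos: [550.1, -162.8, 47.8]
tcp_rot: [3.14, -0.002, 0.251]
contact_force: [0.4, -0.0, -0.5]
grip_width: 0.0
finger_force: 0.0
```

```bash
python3 - <<'E'
from h import *
print(bot.get_obs()["tool_pos"],bot.get_obs()["contact_force"])
im=np.vstack([cv2.resize(bot.capture("scene")[170:300,270:410,::-1],None,fx=4,fy=4)[:300],cv2.resize(bot.capture("top")[175:260,320:430,::-1],None,fx=3.4,fy=3.4)[:,:560].copy()] if 0 else [cv2.resize(bot.capture("scene")[180:290,280:420,::-1],(560,440))])
cv2.imwrite("pics/s2.png",im)
E
```

```text
[ 550.0703496  -162.78709249   47.81864134] [ 0.37788345 -0.03117153 -0.48422038]
```

View pics/s2.png

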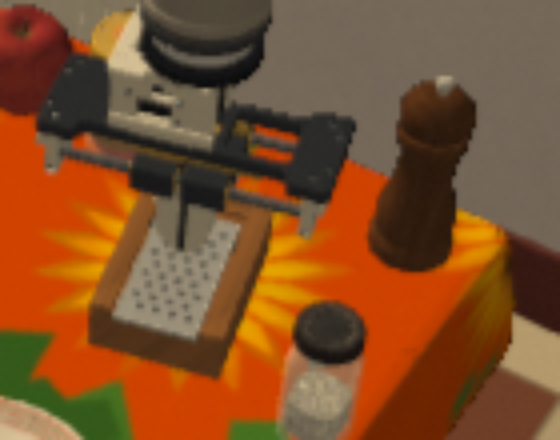

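The shut fingers stand centred over the rear half of the insert (tip at about pixel (185,245) of the crop), clear of mill and jar. Descending slowly.

Request:
carry_out([
  {"tx": 0, "ty": 0, "tz": -1, "rx": 0, "ry": 0, "rz": 0},
  {"tx": 0, "ty": 0, "tz": -1, "rx": 0, "ry": 0, "rz": 0},
  {"tx": 0, "ty": 0, "tz": -1, "rx": 0, "ry": 0, "rz": 0},
  {"tx": 0, "ty": 0, "tz": -1, "rx": 0, "ry": 0, "rz": 0},
  {"tx": 0, "ty": 0, "tz": -1, "rx": 0, "ry": 0, "rz": 0},
  {"tx": 0, "ty": 0, "tz": 0, "rx": 0, "ry": 0, "rz": 0},
  {"tx": 0, "ty": 0, "tz": 0, "rx": 0, "ry": 0, "rz": 0},
])

```text
time: 4.5
tool_pos: [549.5, -162.5, 41.7]
tcp_rot: [3.142, 0.0, 0.251]
contact_force: [0.4, 0.4, 0.3]
grip_width: 0.8
finger_force: 0.0
```

Request:
carry_out([
  {"tx": 0, "ty": 0, "tz": -0.4, "rx": 0, "ry": 0, "rz": 0},
  {"tx": 0, "ty": 0, "tz": -0.4, "rx": 0, "ry": 0, "rz": 0},
  {"tx": 0, "ty": 0, "tz": 0, "rx": 0, "ry": 0, "rz": 0},
  {"tx": 0, "ty": 0, "tz": 0, "rx": 0, "ry": 0, "rz": 0},
])

```text
time: 4.9
tool_pos: [549.5, -162.5, 40.9]
tcp_rot: [3.142, 0.0, 0.251]
contact_force: [-0.2, 0.2, -0.1]
grip_width: 0.4
finger_force: 0.0
```

Request:
carry_out([
  {"tx": 0, "ty": 0, "tz": -0.2, "rx": 0, "ry": 0, "rz": 0},
  {"tx": 0, "ty": 0, "tz": -0.2, "rx": 0, "ry": 0, "rz": 0},
  {"tx": 0, "ty": 0, "tz": -0.2, "rx": 0, "ry": 0, "rz": 0},
  {"tx": 0, "ty": 0, "tz": 0, "rx": 0, "ry": 0, "rz": 0},
  {"tx": 0, "ty": 0, "tz": 0, "rx": 0, "ry": 0, "rz": 0},
])

```text
time: 5.4
tool_pos: [549.5, -162.5, 40.3]
tcp_rot: [3.142, 0.0, 0.251]
contact_force: [0.2, 0.4, 0.1]
grip_width: 0.0
finger_force: 0.0
```

Request:
carry_out([
  {"tx": 0, "ty": 0, "tz": -0.2, "rx": 0, "ry": 0, "rz": 0},
  {"tx": 0, "ty": 0, "tz": -0.2, "rx": 0, "ry": 0, "rz": 0},
  {"tx": 0, "ty": 0, "tz": 0, "rx": 0, "ry": 0, "rz": 0},
  {"tx": 0, "ty": 0, "tz": 0, "rx": 0, "ry": 0, "rz": 0},
])

```text
time: 5.8
tool_pos: [549.5, -162.5, 40.3]
tcp_rot: [3.141, -0.0, 0.251]
contact_force: [-2.3, -0.3, 5.5]
grip_width: 0.3
finger_force: 2.7
```

Request:
carry_out([
  {"tx": 0, "ty": 0, "tz": -0.2, "rx": 0, "ry": 0, "rz": 0},
  {"tx": 0, "ty": 0, "tz": 0, "rx": 0, "ry": 0, "rz": 0},
  {"tx": 0, "ty": 0, "tz": 0, "rx": 0, "ry": 0, "rz": 0},
])

```text
time: 6.1
tool_pos: [549.5, -162.6, 40.3]
tcp_rot: [3.141, -0.0, 0.251]
contact_force: [-3.0, 1.1, 7.2]
grip_width: 0.3
finger_force: 3.4
```

Request:
carry_out([
  {"tx": 0, "ty": 0, "tz": -0.2, "rx": 0, "ry": 0, "rz": 0},
  {"tx": 0, "ty": 0, "tz": -0.2, "rx": 0, "ry": 0, "rz": 0},
  {"tx": 0, "ty": 0, "tz": 0, "rx": 0, "ry": 0, "rz": 0},
  {"tx": 0, "ty": 0, "tz": 0, "rx": 0, "ry": 0, "rz": 0},
])

```text
time: 6.5
tool_pos: [549.6, -162.6, 40.2]
tcp_rot: [3.141, -0.0, 0.251]
contact_force: [-3.1, 0.7, 9.4]
grip_width: 0.3
finger_force: 4.9
```

Request:
carry_out([
  {"tx": 0, "ty": 0, "tz": -0.2, "rx": 0, "ry": 0, "rz": 0},
  {"tx": 0, "ty": 0, "tz": -0.1, "rx": 0, "ry": 0, "rz": 0},
  {"tx": 0, "ty": 0, "tz": 0, "rx": 0, "ry": 0, "rz": 0},
  {"tx": 0, "ty": 0, "tz": 0, "rx": 0, "ry": 0, "rz": 0},
])

```text
time: 6.9
tool_pos: [549.6, -162.6, 40.2]
tcp_rot: [3.141, -0.001, 0.251]
contact_force: [-3.7, 1.7, 12.2]
grip_width: 0.6
finger_force: 5.9
```

Request:
carry_out([
  {"tx": -0.97, "ty": -0.25, "tz": 0, "rx": 0, "ry": 0, "rz": 0},
  {"tx": -0.97, "ty": -0.25, "tz": 0, "rx": 0, "ry": 0, "rz": 0},
  {"tx": -0.97, "ty": -0.25, "tz": 0, "rx": 0, "ry": 0, "rz": 0},
  {"tx": -0.97, "ty": -0.25, "tz": 0, "rx": 0, "ry": 0, "rz": 0},
  {"tx": -0.97, "ty": -0.25, "tz": 0, "rx": 0, "ry": 0, "rz": 0},
])

```text
time: 7.4
tool_pos: [546.6, -164.2, 40.3]
tcp_rot: [3.139, -0.004, 0.251]
contact_force: [3.1, 1.4, 6.7]
grip_width: 0.6
finger_force: 3.3
```

Request:
carry_out([
  {"tx": 0, "ty": 0, "tz": -0.2, "rx": 0, "ry": 0, "rz": 0},
  {"tx": 0, "ty": 0, "tz": -0.2, "rx": 0, "ry": 0, "rz": 0},
  {"tx": 0, "ty": 0, "tz": 0, "rx": 0, "ry": 0, "rz": 0},
  {"tx": 0, "ty": 0, "tz": 0, "rx": 0, "ry": 0, "rz": 0},
])

```text
time: 7.8
tool_pos: [546.5, -164.3, 40.2]
tcp_rot: [3.139, -0.004, 0.251]
contact_force: [1.4, 0.8, 10.9]
grip_width: 0.3
finger_force: 5.0
```

Request:
carry_out([
  {"tx": 0, "ty": 0, "tz": -0.2, "rx": 0, "ry": 0, "rz": 0},
  {"tx": 0, "ty": 0, "tz": 0, "rx": 0, "ry": 0, "rz": 0},
  {"tx": -0.97, "ty": -0.25, "tz": 0, "rx": 0, "ry": 0, "rz": 0},
  {"tx": -0.97, "ty": -0.25, "tz": 0, "rx": 0, "ry": 0, "rz": 0},
  {"tx": -0.97, "ty": -0.25, "tz": 0, "rx": 0, "ry": 0, "rz": 0},
  {"tx": -0.97, "ty": -0.25, "tz": 0, "rx": 0, "ry": 0, "rz": 0},
])

```text
time: 8.4
tool_pos: [543.3, -165.4, 40.2]
tcp_rot: [3.138, -0.006, 0.251]
contact_force: [3.3, 1.6, 9.2]
grip_width: 0.5
finger_force: 4.7
```

```bash
cat > m.py <<'E'
from h import *
# front end of the insert: grey area seen in the top view, plate top z=40
im=bot.capture("top"); hsv=cv2.cvtColor(im,cv2.COLOR_RGB2HSV)
g=((hsv[...,1]<90)&(hsv[...,2]>60)).astype(np.uint8)*255
g=cv2.morphologyEx(g,cv2.MORPH_CLOSE,np.ones((5,5)))
g[:200]=0;g[275:]=0;g[:,:325]=0;g[:,400:]=0
k=max(cv2.findContours(g,0,cv2.CHAIN_APPROX_NONE)[0],key=cv2.contourArea)
P=np.array([ray("top",*q[0],40)[:2] for q in k]); c,s=np.cos(.25),np.sin(.25)
a=(P-[530.6,-168.7])@np.array([[c,-s],[s,c]])
print("front x rel start centre",np.sort(a[:,0])[:6].round(1),"y range",a[:,1].min().round(1),a[:,1].max().round(1))
o=bot.get_obs(); print(o["time"],o["tool_pos"],o["contact_force"])
E
python3 m.py
```

```text
front x rel start centre [-134.8 -134.2 -133.7 -133.2 -132.7 -132.6] y range -89.9 109.0
8.45 [ 543.23567478 -165.39987498   40.23882172] [2.50146778 1.95620332 9.09503534]
```

```bash
cat > m.py <<'E'
from h import *
# saturation edge along 7 lines down the plate at z=40 gives the plate's front end
c,s=np.cos(.25),np.sin(.25); X=np.arange(-120,-30,.5)
def front(im):
    S=cv2.cvtColor(im,cv2.COLOR_RGB2HSV)[...,1].astype(np.float32); r=[]
    for y in (-20,-13,-7,0,7,13,20):
        uv=np.array([proj("top",[530.6+x*c-y*s,-168.7+x*s+y*c,40]) for x in X],np.float32)
        p=cv2.remap(S,uv[None,:,0],uv[None,:,1],cv2.INTER_LINEAR)[0]; r.append(X[np.argmax(p<120)])
    return np.array(r)
i0=cv2.imread("pics/top0.png")[:,:,::-1].copy(); im=bot.capture("top")
print(front(i0),front(im),"moved",np.median(front(i0)-front(im)))
o=bot.get_obs(); print(o["time"],o["tool_pos"],o["contact_force"])
E
python3 m.py
```

```text
Traceback (most recent call last):
  File "m.py", line 11, in <module>
    print(front(i0),front(im),"moved",np.median(front(i0)-front(im)))
                                                ~~~~~^^^^
  File "m.py", line 7, in front
    uv=np.array([proj("top",[530.6+x*c-y*s,-168.7+x*s+y*c,40]) for x in X],np.float32)
                 ~~~~^^^^^^^^^^^^^^^^^^^^^^^^^^^^^^^^^^^^^^^^^
  File "h.py", line 7, in proj
    m=bot.camera_model(n); p=m["camera_matrix"]@(m["R"]@np.array(X,float)+m["t"]); return p[:2]/p[2]
ValueError: time passes only in moves, steps and waits
```

```bash
sed -i 's/^def ray/M={n:bot.camera_model(n) for n in("scene","top")}\ndef ray/; s/m=bot.camera_model(n)/m=M[n]/' h.py; python3 m.py
```

```text
[ -55.5  -55.5  -56.   -55.5 -120.  -113.5 -120. ] [-120. -120. -120. -120. -120. -120. -120.] moved 64.0
8.55 [ 543.21878349 -165.36802552   40.24419887] [2.49639984 1.47791119 9.06836064]
```

```bash
sed -i 's/"top"/"scene"/g; s/top0/scene0/; s/(-20,-13,-7,0,7,13,20)/(-20,-13,-7,0,7,13,20)/; s/r.append.*/r.append(X[np.where(p[:-20]>130)[0].max()] if (p>130).any() else np.nan)/' m.py; sed -i 's/arange(-120,-30,.5)/arange(-120,-38,.5)/' m.py; python3 m.py
python3 - <<'E'
from h import *
cv2.imwrite("pics/s3.png",cv2.resize(bot.capture("scene")[200:290,280:400,::-1],(640,480)))
E
```

```text
[-55.5 -55.5 -55.  -56.  -55.  -55.  -55.5] [-59.  -59.  -58.5 -59.  -59.  -59.  -60. ] moved 3.5
8.6 [ 543.23598028 -165.3973737    40.22911121] [ 2.97630695  1.21651727 10.53322571]
```

View pics/s3.png

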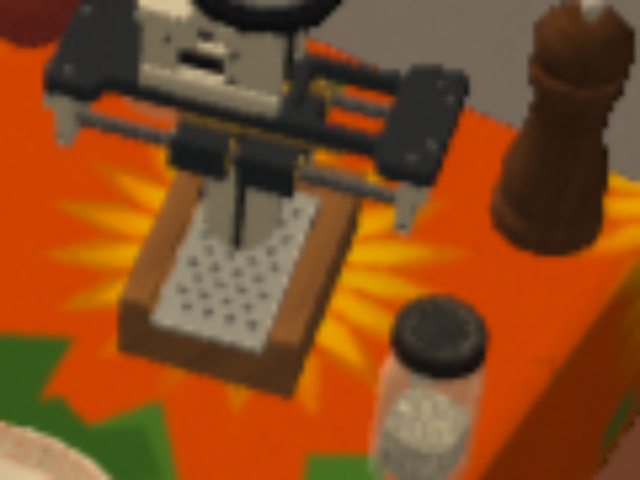

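The scene view shows the plate being carried: front end at about (205,340) in the crop, 3.5 mm out, so part of the stroke slipped. I'll press slightly more and continue.

Request:
carry_out([
  {"tx": 0, "ty": 0, "tz": -0.2, "rx": 0, "ry": 0, "rz": 0},
  {"tx": 0, "ty": 0, "tz": -0.2, "rx": 0, "ry": 0, "rz": 0},
  {"tx": 0, "ty": 0, "tz": 0, "rx": 0, "ry": 0, "rz": 0},
  {"tx": -0.97, "ty": -0.25, "tz": 0, "rx": 0, "ry": 0, "rz": 0},
  {"tx": -0.97, "ty": -0.25, "tz": 0, "rx": 0, "ry": 0, "rz": 0},
  {"tx": -0.97, "ty": -0.25, "tz": 0, "rx": 0, "ry": 0, "rz": 0},
  {"tx": -0.97, "ty": -0.25, "tz": 0, "rx": 0, "ry": 0, "rz": 0},
])

```text
time: 9.35
tool_pos: [539.9, -166.5, 40.2]
tcp_rot: [3.137, -0.007, 0.251]
contact_force: [2.1, 2.2, 11.4]
grip_width: 0.4
finger_force: 5.7
```

```bash
cat >> m.py <<'E'
V=cv2.cvtColor(i0,cv2.COLOR_RGB2HSV)[...,2].astype(np.float32)
if __import__("sys").argv[1:]:
  for y in (-40,-36,36,40):
    x=np.arange(-70,-30,2.); uv=np.array([proj("scene",[530.6+q*c-y*s,-168.7+q*s+y*c,40]) for q in x],np.float32)
    print(y,list(zip(x.astype(int),cv2.remap(V,uv[None,:,0],uv[None,:,1],1)[0].astype(int))))
E
python3 m.py 1
```

```text
[-55.5 -55.5 -55.  -56.  -55.  -55.  -55.5] [-62.5 -62.  -61.5 -62.5 -63.  -62.5 -63. ] moved 7.0
9.4 [ 539.76866352 -166.49558484   40.23683269] [ 2.80617738  2.19081062 12.17378718]
-40 [(np.int64(-70), np.int64(71)), (np.int64(-68), np.int64(71)), (np.int64(-66), np.int64(71)), (np.int64(-64), np.int64(71)), (np.int64(-62), np.int64(71)), (np.int64(-60), np.int64(71)), (np.int64(-58), np.int64(71)), (np.int64(-56), np.int64(71)), (np.int64(-54), np.int64(72)), (np.int64(-52), np.int64(73)), (np.int64(-50), np.int64(75)), (np.int64(-48), np.int64(83)), (np.int64(-46), np.int64(94)), (np.int64(-44), np.int64(111)), (np.int64(-42), np.int64(127)), (np.int64(-40), np.int64(127)), (np.int64(-38), np.int64(127)), (np.int64(-36), np.int64(127)), (np.int64(-34), np.int64(127)), (np.int64(-32), np.int64(127))]
-36 [(np.int64(-70), np.int64(71)), (np.int64(-68), np.int64(71)), (np.int64(-66), np.int64(71)), (np.int64(-64), np.int64(71)), (np.int64(-62), np.int64(72)), (np.int64(-60), np.int64(73)), (np.int64(-58), np.int64(74)), (np.int64(-56), np.int64(75)), (np.int64(-54), np.int64(76)), 
[... 921 characters left out ...]
int64(-34), np.int64(127)), (np.int64(-32), np.int64(127))]
40 [(np.int64(-70), np.int64(191)), (np.int64(-68), np.int64(191)), (np.int64(-66), np.int64(191)), (np.int64(-64), np.int64(185)), (np.int64(-62), np.int64(161)), (np.int64(-60), np.int64(137)), (np.int64(-58), np.int64(114)), (np.int64(-56), np.int64(106)), (np.int64(-54), np.int64(105)), (np.int64(-52), np.int64(94)), (np.int64(-50), np.int64(87)), (np.int64(-48), np.int64(90)), (np.int64(-46), np.int64(104)), (np.int64(-44), np.int64(122)), (np.int64(-42), np.int64(133)), (np.int64(-40), np.int64(135)), (np.int64(-38), np.int64(134)), (np.int64(-36), np.int64(134)), (np.int64(-34), np.int64(132)), (np.int64(-32), np.int64(129))]
```

```bash
python3 - <<'E'
from h import *
c,s=np.cos(.25),np.sin(.25); x=np.arange(46,92,2.)
im={"top":cv2.imread("pics/top0.png"),"scene":cv2.imread("pics/scene0.png")}
xf=np.arange(-60,-34,2.)
for n in im:
  for xs,ys in((x,(-20,0,20)),(xf,(-36,36))):
    if n=="scene" and xs is xf: continue
    for y in ys:
      uv=np.array([proj(n,[530.6+q*c-y*s,-168.7+q*s+y*c,40]) for q in xs],np.float32)
      p=cv2.remap(cv2.cvtColor(im[n],cv2.COLOR_BGR2HSV)[...,2].astype(np.float32),uv[None,:,0],uv[None,:,1],1)[0].astype(int)
      print(n,y," ".join(f"{int(a)}:{b}" for a,b in zip(xs,p)))
E
```

```text
top -20 46:140 48:141 50:141 52:140 54:127 56:113 58:109 60:110 62:108 64:111 66:117 68:117 70:110 72:107 74:116 76:144 78:183 80:199 82:198 84:197 86:196 88:192 90:186
top 0 46:141 48:139 50:140 52:139 54:132 56:125 58:121 60:122 62:119 64:117 66:120 68:118 70:114 72:109 74:114 76:142 78:183 80:199 82:202 84:201 86:200 88:200 90:199
top 20 46:136 48:137 50:137 52:136 54:130 56:122 58:123 60:126 62:122 64:119 66:120 68:120 70:116 72:110 74:111 76:139 78:167 80:179 82:182 84:184 86:185 88:189 90:191
top -36 -60:169 -58:169 -56:169 -54:171 -52:172 -50:150 -48:127 -46:123 -44:124 -42:124 -40:122 -38:120 -36:120
top 36 -60:169 -58:170 -56:170 -54:170 -52:165 -50:141 -48:122 -46:117 -44:118 -42:117 -40:116 -38:118 -36:118
scene -20 46:113 48:124 50:140 52:143 54:142 56:140 58:136 60:128 62:119 64:109 66:100 68:103 70:118 72:126 74:122 76:123 78:135 80:154 82:186 84:210 86:207 88:204 90:200
scene 0 46:125 48:133 50:140 52:142 54:142 56:141 58:138 60:134 62:128 64:119 66:105 68:99 70:113 72:126 74:123 76:121 78:134 80:148 82:165 84:181 86:182 88:180 90:179
scene 20 46:140 48:141 50:141 52:141 54:141 56:140 58:139 60:136 62:126 64:117 66:112 68:110 70:119 72:126 74:127 76:126 78:134 80:146 82:163 84:182 86:192 88:192 90:191
```

Request:
carry_out([
  {"tx": -0.97, "ty": -0.25, "tz": 0, "rx": 0, "ry": 0, "rz": 0},
  {"tx": -0.97, "ty": -0.25, "tz": 0, "rx": 0, "ry": 0, "rz": 0},
  {"tx": -0.97, "ty": -0.25, "tz": 0, "rx": 0, "ry": 0, "rz": 0},
  {"tx": -0.97, "ty": -0.25, "tz": 0, "rx": 0, "ry": 0, "rz": 0},
  {"tx": -0.97, "ty": -0.25, "tz": 0, "rx": 0, "ry": 0, "rz": 0},
])

```text
time: 9.9
tool_pos: [535.1, -167.7, 40.2]
tcp_rot: [3.137, -0.007, 0.251]
contact_force: [3.4, 0.6, 12.0]
grip_width: 0.2
finger_force: 5.8
```

Request:
carry_out([
  {"tx": -1.2, "ty": -0.31, "tz": 0, "rx": 0, "ry": 0, "rz": 0},
  {"tx": -1.2, "ty": -0.31, "tz": 0, "rx": 0, "ry": 0, "rz": 0},
  {"tx": -1.2, "ty": -0.31, "tz": 0, "rx": 0, "ry": 0, "rz": 0},
  {"tx": -1.2, "ty": -0.31, "tz": 0, "rx": 0, "ry": 0, "rz": 0},
  {"tx": -1.2, "ty": -0.31, "tz": 0, "rx": 0, "ry": 0, "rz": 0},
  {"tx": -1.2, "ty": -0.31, "tz": 0, "rx": 0, "ry": 0, "rz": 0},
  {"tx": -1.2, "ty": -0.31, "tz": 0, "rx": 0, "ry": 0, "rz": 0},
  {"tx": -1.2, "ty": -0.31, "tz": 0, "rx": 0, "ry": 0, "rz": 0},
])

```text
time: 10.7
tool_pos: [525.5, -170.3, 40.2]
tcp_rot: [3.137, -0.007, 0.251]
contact_force: [4.4, 1.2, 11.8]
grip_width: 0.3
finger_force: 6.0
```

```bash
python3 m.py
```

```text
[-55.5 -55.5 -55.  -56.  -55.  -55.  -55.5] [-76.5 -76.5 -77.  -77.  -77.  -76.5 -77. ] moved 21.5
10.75 [ 525.26066721 -170.36440745   40.22878984] [ 3.4719175   1.96395509 12.25234975]
```

Request:
carry_out([
  {"tx": -1.36, "ty": -0.35, "tz": 0, "rx": 0, "ry": 0, "rz": 0},
  {"tx": -1.36, "ty": -0.35, "tz": 0, "rx": 0, "ry": 0, "rz": 0},
  {"tx": -1.36, "ty": -0.35, "tz": 0, "rx": 0, "ry": 0, "rz": 0},
  {"tx": -1.36, "ty": -0.35, "tz": 0, "rx": 0, "ry": 0, "rz": 0},
  {"tx": -1.36, "ty": -0.35, "tz": 0, "rx": 0, "ry": 0, "rz": 0},
  {"tx": -1.36, "ty": -0.35, "tz": 0, "rx": 0, "ry": 0, "rz": 0},
  {"tx": -1.36, "ty": -0.35, "tz": 0, "rx": 0, "ry": 0, "rz": 0},
  {"tx": -1.36, "ty": -0.35, "tz": 0, "rx": 0, "ry": 0, "rz": 0},
  {"tx": -1.36, "ty": -0.35, "tz": 0, "rx": 0, "ry": 0, "rz": 0},
  {"tx": -1.36, "ty": -0.35, "tz": 0, "rx": 0, "ry": 0, "rz": 0},
  {"tx": -1.36, "ty": -0.35, "tz": 0, "rx": 0, "ry": 0, "rz": 0},
  {"tx": -1.36, "ty": -0.35, "tz": 0, "rx": 0, "ry": 0, "rz": 0},
])

```text
time: 11.95
tool_pos: [508.9, -174.7, 40.2]
tcp_rot: [3.137, -0.006, 0.251]
contact_force: [3.1, 1.6, 12.5]
grip_width: 0.6
finger_force: 6.4
```

```bash
python3 m.py
```

```text
[-55.5 -55.5 -55.  -56.  -55.  -55.  -55.5] [-91.5 -91.  -92.  -92.  -92.  -92.5 -92.5] moved 37.0
12.0 [ 508.78254545 -174.79360843   40.22941265] [ 3.63322572  1.07755714 12.51963979]
```

Request:
carry_out([
  {"tx": 0, "ty": 0, "tz": 1, "rx": 0, "ry": 0, "rz": 0},
  {"tx": 0, "ty": 0, "tz": 1, "rx": 0, "ry": 0, "rz": 0},
  {"tx": 0, "ty": 0, "tz": 5, "rx": 0, "ry": 0, "rz": 0},
  {"tx": 0, "ty": 0, "tz": 15, "rx": 0, "ry": 0, "rz": 0},
  {"tx": 0, "ty": 0, "tz": 20, "rx": 0, "ry": 0, "rz": 0},
  {"tx": 0, "ty": 0, "tz": 20, "rx": 0, "ry": 0, "rz": 0},
  {"tx": 0, "ty": 0, "tz": 20, "rx": 0, "ry": 0, "rz": 0},
  {"tx": 0, "ty": 0, "tz": 0, "rx": 0, "ry": 0, "rz": 0},
])

```text
time: 12.8
tool_pos: [507.3, -174.3, 122.3]
tcp_rot: [3.139, -0.003, 0.251]
contact_force: [0.3, -0.3, 0.2]
grip_width: 0.3
finger_force: 0.0
```

Request:
carry_out([
  {"tx": -14, "ty": -3, "tz": 0, "rx": 0, "ry": 0, "rz": 0},
  {"tx": -14, "ty": -3, "tz": 0, "rx": 0, "ry": 0, "rz": 0},
  {"tx": -14, "ty": -4, "tz": 0, "rx": 0, "ry": 0, "rz": 0},
  {"tx": 0, "ty": 0, "tz": 0, "rx": 0, "ry": 0, "rz": 0},
  {"tx": 0, "ty": 0, "tz": 0, "rx": 0, "ry": 0, "rz": 0},
  {"tx": 0, "ty": 0, "tz": 0, "rx": 0, "ry": 0, "rz": 0},
  {"tx": 0, "ty": 0, "tz": 0, "rx": 0, "ry": 0, "rz": 0},
  {"tx": 0, "ty": 0, "tz": 0, "rx": 0, "ry": 0, "rz": 0},
], gripper=0)

```text
time: 13.6
tool_pos: [464.4, -183.6, 119.9]
tcp_rot: [-3.142, 0.0, 0.251]
contact_force: [0.3, 0.0, 0.3]
grip_width: 60.0
finger_force: 0.0
```

```bash
python3 m.py; python3 - <<'E'
from h import *
cv2.imwrite("pics/s4.png",cv2.resize(bot.capture("scene")[190:310,270:410,::-1],(700,600)))
E
```

```text
[-55.5 -55.5 -55.  -56.  -55.  -55.  -55.5] [-93.  -93.5 -93.5 -93.5 -94.5 -94.  -94.5] moved 38.5
13.65 [ 464.37228956 -183.57326848  119.9374323 ] [-1.13204908  0.33560718  0.7137986 ]
```

View pics/s4.png

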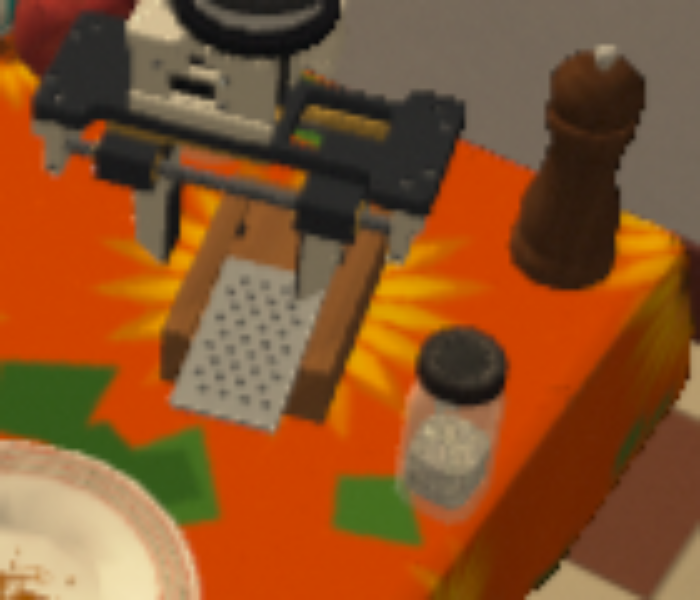

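The plate overhangs by about 44 mm (front end at (170,405)-(275,430)) and the fingers are open above it. Gripper body clearance to the spice jar at (460,420) needs a check.

```bash
python3 - <<'E'
from h import *
im=cv2.imread("pics/top0.png"); g=cv2.cvtColor(im,cv2.COLOR_BGR2HSV)
m=(g[215:258,400:445,2]<70).astype(np.uint8)
k=max(cv2.findContours(m,0,2)[0],key=cv2.contourArea); (u,v),r=cv2.minEnclosingCircle(k); u+=400;v+=215
X=ray("top",u,v,98); print(u,v,r,X,"radius",ray("top",u+r,v,98)-X)
m=(cv2.cvtColor(cv2.imread("pics/scene0.png"),cv2.COLOR_BGR2HSV)[250:275,345:380,2]<60).astype(np.uint8)
k=max(cv2.findContours(m,0,2)[0],key=cv2.contourArea);b=cv2.boundingRect(k);print(b, ray("scene",345+b[0]+b[2]/2,250+b[1]+b[2]*.37,98))
T=np.array([464.3,-185.6]);c,s=np.cos(.25),np.sin(.25)
d=X[:2]-T; print("tool x,y of jar",d@[c,s],d@[s,-c])
E
```

```text
426.36734771728516 235.27551078796387 10.010637283325195 [ 491.75569667 -293.29259231   98.        ] radius [ -0.0291596  -20.61065306   0.        ]
(9, 7, 17, 14) [ 490.74793117 -298.34687471   98.        ]
tool x,y of jar -0.04140817232914035 111.13733847738133
```

The jar sits right beside the gripper body's end (body half-length 95, near edge of the jar 89-94), and the jar is 98 high. So I'll pinch with the plate near the fingertips (TCP z about 34), which keeps the body above the jar.

Request:
carry_out([
  {"tx": 0, "ty": -1, "tz": -20, "rx": 0, "ry": 0, "rz": 0},
  {"tx": 0, "ty": 0, "tz": -20, "rx": 0, "ry": 0, "rz": 0},
  {"tx": 0, "ty": 0, "tz": -15, "rx": 0, "ry": 0, "rz": 0},
  {"tx": 0, "ty": 0, "tz": -10, "rx": 0, "ry": 0, "rz": 0},
  {"tx": 0, "ty": 0, "tz": -6, "rx": 0, "ry": 0, "rz": 0},
  {"tx": 0, "ty": 0, "tz": -4, "rx": 0, "ry": 0, "rz": 0},
  {"tx": 0, "ty": 0, "tz": -3, "rx": 0, "ry": 0, "rz": 0},
  {"tx": 0, "ty": 0, "tz": 0, "rx": 0, "ry": 0, "rz": 0},
  {"tx": 0, "ty": 0, "tz": 0, "rx": 0, "ry": 0, "rz": 0},
  {"tx": 0, "ty": 0, "tz": 0, "rx": 0, "ry": 0, "rz": 0},
])

```text
time: 14.7
tool_pos: [464.3, -184.8, 42.4]
tcp_rot: [3.141, -0.001, 0.251]
contact_force: [0.2, -0.4, -0.5]
grip_width: 91.8
finger_force: 0.0
```

Request:
carry_out([
  {"tx": 0, "ty": 0, "tz": -2, "rx": 0, "ry": 0, "rz": 0},
  {"tx": 0, "ty": 0, "tz": -2, "rx": 0, "ry": 0, "rz": 0},
  {"tx": 0, "ty": 0, "tz": -2, "rx": 0, "ry": 0, "rz": 0},
  {"tx": 0, "ty": 0, "tz": -2, "rx": 0, "ry": 0, "rz": 0},
  {"tx": 0, "ty": 0, "tz": 0, "rx": 0, "ry": 0, "rz": 0},
  {"tx": 0, "ty": 0, "tz": 0, "rx": 0, "ry": 0, "rz": 0},
])

```text
time: 15.3
tool_pos: [464.0, -184.7, 33.9]
tcp_rot: [-3.142, 0.0, 0.251]
contact_force: [0.8, 0.0, -0.1]
grip_width: 91.8
finger_force: 0.0
```

Request:
carry_out([
  {"tx": 0, "ty": 0, "tz": 0, "rx": 0, "ry": 0, "rz": 0},
  {"tx": 0, "ty": 0, "tz": 0, "rx": 0, "ry": 0, "rz": 0},
  {"tx": 0, "ty": 0, "tz": 0, "rx": 0, "ry": 0, "rz": 0},
  {"tx": 0, "ty": 0, "tz": 0, "rx": 0, "ry": 0, "rz": 0},
  {"tx": 0, "ty": 0, "tz": 0, "rx": 0, "ry": 0, "rz": 0},
  {"tx": 0, "ty": 0, "tz": 0, "rx": 0, "ry": 0, "rz": 0},
  {"tx": 0, "ty": 0, "tz": 0, "rx": 0, "ry": 0, "rz": 0},
  {"tx": 0, "ty": 0, "tz": 0, "rx": 0, "ry": 0, "rz": 0},
], gripper=0.25)

```text
time: 16.1
tool_pos: [464.1, -184.7, 34.1]
tcp_rot: [3.141, 0.0, 0.251]
contact_force: [0.6, 0.1, 0.2]
grip_width: 69.0
finger_force: 0.0
```

Request:
carry_out([
  {"tx": 0, "ty": 0, "tz": 0, "rx": 0, "ry": 0, "rz": 0},
  {"tx": 0, "ty": 0, "tz": 0, "rx": 0, "ry": 0, "rz": 0},
  {"tx": 0, "ty": 0, "tz": 0, "rx": 0, "ry": 0, "rz": 0},
  {"tx": 0, "ty": 0, "tz": 0, "rx": 0, "ry": 0, "rz": 0},
], gripper=0.36)

```text
time: 16.5
tool_pos: [464.1, -184.8, 34.0]
tcp_rot: [3.141, 0.0, 0.251]
contact_force: [0.8, -0.6, 0.2]
grip_width: 58.8
finger_force: 0.1
```

```bash
python3 - <<'E'
from h import *
cv2.imwrite("pics/s5.png",cv2.resize(bot.capture("scene")[190:310,270:410,::-1],(700,600)))
print(bot.get_obs()["contact_force"])
E
```

```text
[0.18132551 0.2177087  0.14682651]
```

View pics/s5.png

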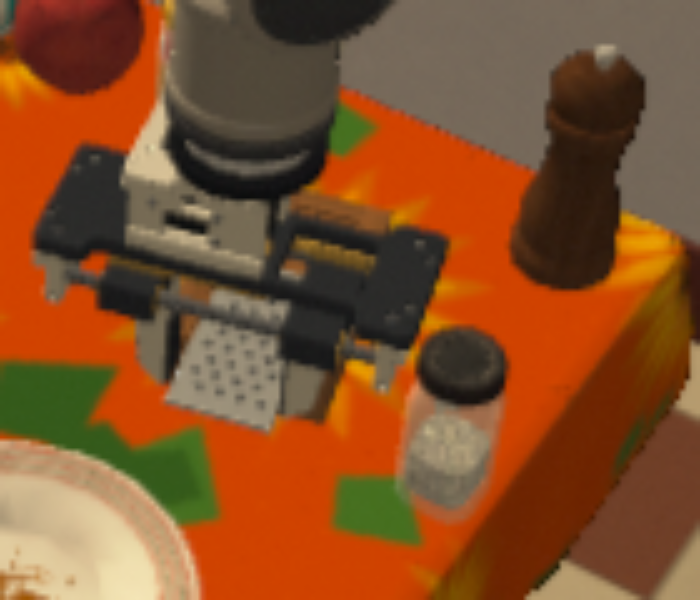

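The fingers straddle the overhanging end (left finger at (160,370), right at (300,390)), and the body is clear of the jar. Closing on the plate.

Request:
carry_out([
  {"tx": 0, "ty": 0, "tz": 0, "rx": 0, "ry": 0, "rz": 0},
  {"tx": 0, "ty": 0, "tz": 0, "rx": 0, "ry": 0, "rz": 0},
  {"tx": 0, "ty": 0, "tz": 0, "rx": 0, "ry": 0, "rz": 0},
  {"tx": 0, "ty": 0, "tz": 0, "rx": 0, "ry": 0, "rz": 0},
  {"tx": 0, "ty": 0, "tz": 0, "rx": 0, "ry": 0, "rz": 0},
], gripper=0.5)

```text
time: 17.05
tool_pos: [464.1, -184.7, 34.0]
tcp_rot: [3.142, 0.0, 0.251]
contact_force: [0.4, 0.7, 0.6]
grip_width: 54.5
finger_force: 30.0
```

Request:
carry_out([
  {"tx": 0, "ty": 0, "tz": 1, "rx": 0, "ry": 0, "rz": 0},
  {"tx": 0, "ty": 0, "tz": 1.5, "rx": 0, "ry": 0, "rz": 0},
  {"tx": 0, "ty": 0, "tz": 2.5, "rx": 0, "ry": 0, "rz": 0},
  {"tx": 0, "ty": 0, "tz": 5, "rx": 0, "ry": 0, "rz": 0},
  {"tx": 0, "ty": 0, "tz": 7, "rx": 0, "ry": 0, "rz": 0},
  {"tx": 0, "ty": 0, "tz": 8, "rx": 0, "ry": 0, "rz": 0},
  {"tx": 0, "ty": 0, "tz": 8, "rx": 0, "ry": 0, "rz": 0},
  {"tx": 0, "ty": 0, "tz": 8, "rx": 0, "ry": 0, "rz": 0},
  {"tx": 0, "ty": 0, "tz": 8, "rx": 0, "ry": 0, "rz": 0},
  {"tx": 0, "ty": 0, "tz": 6, "rx": 0, "ry": 0, "rz": 0},
  {"tx": 0, "ty": 0, "tz": 3, "rx": 0, "ry": 0, "rz": 0},
  {"tx": 0, "ty": 0, "tz": 0, "rx": 0, "ry": 0, "rz": 0},
])

```text
time: 18.25
tool_pos: [464.3, -184.8, 92.5]
tcp_rot: [3.141, -0.001, 0.251]
contact_force: [-0.5, -0.3, -1.1]
grip_width: 54.8
finger_force: 30.0
```

```bash
python3 - <<'E'
from h import *
cv2.imwrite("pics/s6.png",cv2.resize(bot.capture("scene")[170:290,270:410,::-1],(700,600)))
print(bot.get_obs()["tool_pos"],bot.get_obs()["finger_force"])
E
```

```text
[ 464.08840213 -184.72465258   92.10200215] 29.952478408813477
```

View pics/s6.png

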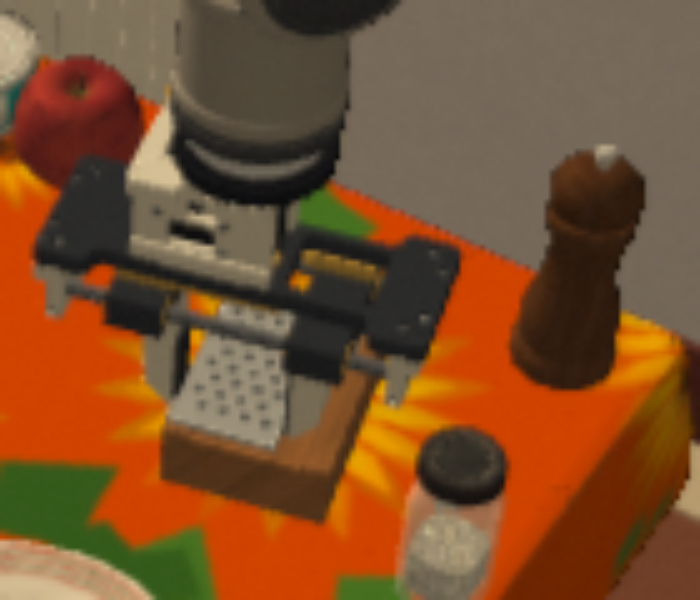

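The plate is held flat, lifted well clear of the block, front end at (165,415)-(280,445). Raising it and carrying it over to the box.

Request:
carry_out([
  {"tx": 0, "ty": 0, "tz": 10, "rx": 0, "ry": 0, "rz": 0},
  {"tx": 0, "ty": 5, "tz": 15, "rx": 0, "ry": 0, "rz": 0},
  {"tx": 0, "ty": 10, "tz": 10, "rx": 0, "ry": 0, "rz": 0},
  {"tx": 4, "ty": 25, "tz": 5, "rx": 0, "ry": 0, "rz": -0.06},
  {"tx": 4, "ty": 25, "tz": 0, "rx": 0, "ry": 0, "rz": -0.06},
  {"tx": 4, "ty": 25, "tz": 0, "rx": 0, "ry": 0, "rz": -0.06},
  {"tx": 4, "ty": 25, "tz": 0, "rx": 0, "ry": 0, "rz": -0.06},
  {"tx": 4, "ty": 25, "tz": 0, "rx": 0, "ry": 0, "rz": -0.06},
  {"tx": 4, "ty": 25, "tz": 0, "rx": 0, "ry": 0, "rz": -0.06},
  {"tx": 4, "ty": 25, "tz": 0, "rx": 0, "ry": 0, "rz": -0.06},
  {"tx": 4, "ty": 25, "tz": 0, "rx": 0, "ry": 0, "rz": -0.06},
  {"tx": 4, "ty": 25, "tz": 0, "rx": 0, "ry": 0, "rz": -0.058},
])

```text
time: 19.5
tool_pos: [499.8, 56.9, 132.4]
tcp_rot: [3.142, 0.0, -0.289]
contact_force: [0.7, -0.7, -1.2]
grip_width: 55.0
finger_force: 29.9
```

Request:
carry_out([
  {"tx": 1, "ty": 25, "tz": 0, "rx": 0, "ry": 0, "rz": 0},
  {"tx": 0.5, "ty": 25, "tz": 0, "rx": 0, "ry": 0, "rz": 0},
  {"tx": 0, "ty": 20, "tz": 0, "rx": 0, "ry": 0, "rz": 0},
  {"tx": 0, "ty": 15, "tz": 0, "rx": 0, "ry": 0, "rz": 0},
  {"tx": 0, "ty": 5, "tz": 0, "rx": 0, "ry": 0, "rz": 0},
  {"tx": 0, "ty": 0, "tz": 0, "rx": 0, "ry": 0, "rz": 0},
  {"tx": 0, "ty": 0, "tz": 0, "rx": 0, "ry": 0, "rz": 0},
  {"tx": 0, "ty": 0, "tz": 0, "rx": 0, "ry": 0, "rz": 0},
])

```text
time: 20.3
tool_pos: [501.6, 144.5, 132.0]
tcp_rot: [3.141, 0.0, -0.288]
contact_force: [-0.1, -0.8, -0.9]
grip_width: 54.9
finger_force: 30.0
```

Request:
carry_out([
  {"tx": 0, "ty": 0, "tz": -15, "rx": 0, "ry": 0, "rz": 0},
  {"tx": 0, "ty": 0.5, "tz": -20, "rx": 0, "ry": 0, "rz": 0},
  {"tx": 0, "ty": 0, "tz": -15, "rx": 0, "ry": 0, "rz": 0},
  {"tx": 0, "ty": 0, "tz": -10, "rx": 0, "ry": 0, "rz": 0},
  {"tx": 0, "ty": 0, "tz": -5, "rx": 0, "ry": 0, "rz": 0},
  {"tx": 0, "ty": 0, "tz": 0, "rx": 0, "ry": 0, "rz": 0},
  {"tx": 0, "ty": 0, "tz": 0, "rx": 0, "ry": 0, "rz": 0},
  {"tx": 0, "ty": 0, "tz": 0, "rx": 0, "ry": 0, "rz": 0},
])

```text
time: 21.1
tool_pos: [502.1, 145.8, 67.8]
tcp_rot: [-3.141, -0.001, -0.287]
contact_force: [-0.6, 0.4, -0.5]
grip_width: 55.0
finger_force: 30.0
```

```bash
python3 - <<'E'
from h import *
o=bot.get_obs(); print(o["tool_pos"],o["tcp_rot"])
t=bot.capture("top")[:,:,::-1]; s=bot.capture("scene")[:,:,::-1]
cv2.imwrite("pics/t7.png",t); cv2.imwrite("pics/s7.png",s)
cv2.imwrite("pics/v7.png",np.hstack([cv2.resize(t[165:265,175:275],(400,400),interpolation=cv2.INTER_CUBIC),cv2.resize(s[160:240,190:270],(400,400),interpolation=cv2.INTER_CUBIC)]))
E
```

```text
[502.09917561 145.83276432  67.76926479] [-3.14110352e+00 -1.29090883e-03 -2.87224510e-01]
```

View pics/v7.png

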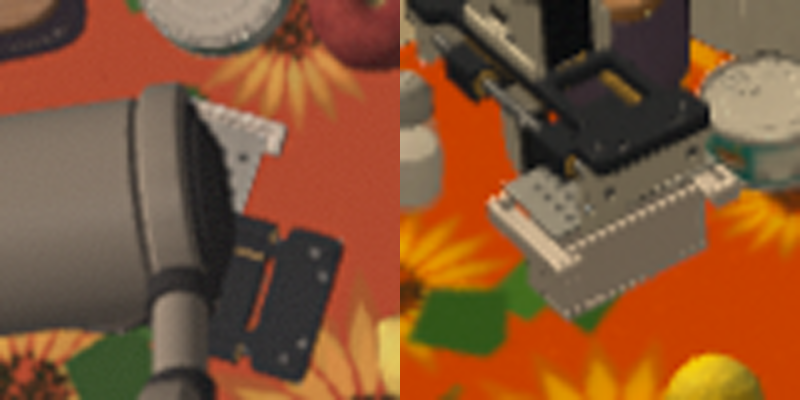

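The last picture shows the plate hovering over the box, the front end inside the near end wall (scene part, about (505,190)-(567,237)) and the far end over the far seat. I'll now measure plate edges against box edges in the same scene view.

```bash
cat > p.py <<'E'
from h import *
s0=cv2.imread("pics/scene0.png"); s7=cv2.imread("pics/s7.png"); t0=cv2.imread("pics/top0.png"); t7=cv2.imread("pics/t7.png")
def prof(cam,img,C,yaw,A,z,fixed,var,ch):
    c,s=np.cos(yaw),np.sin(yaw); I=cv2.cvtColor(img,cv2.COLOR_BGR2HSV)[...,ch].astype(np.float32)
    for f in fixed:
        xy=[(f,v) if A=="y" else (v,f) for v in var]
        uv=np.array([proj(cam,[C[0]+x*c-y*s,C[1]+x*s+y*c,z]) for x,y in xy],np.float32)
        print(cam,A,"at",f," ".join(f"{v:g}:{int(b)}" for v,b in zip(var,cv2.remap(I,uv[None,:,0],uv[None,:,1],1)[0])))
B=(530.3,136.8); yb=-.2866
T=(502.1,145.8); yp=-.2872; P=(T[0]+29.9*np.cos(yp),T[1]+29.9*np.sin(yp)); zt=67.8+6
print(P)
print("box, sat"); prof("scene",s0,B,yb,"y",58,(-56,-52),np.arange(28,46,1.5),1); prof("scene",s0,B,yb,"x",58,(-20,0,20),np.arange(54,76,1.5),1)
print("plate val");prof("scene",s7,P,yp,"x",zt-3,(-20,-10,0,10,20),np.arange(-66,-40,1.5),2)
prof("scene",s7,P,yp,"y",zt,(-50,-46),np.arange(16,40,1.5),2);prof("scene",s7,P,yp,"y",zt,(-50,-46),np.arange(16,40,1.5),1)
print("top plate");prof("top",t7,P,yp,"x",zt,(-24,-16),np.arange(40,70,1.5),2);prof("top",t7,P,yp,"y",zt,(44,50),np.arange(-40,-10,1.5),1)
E
python3 p.py
```

```text
(np.float64(530.7753194530592), np.float64(137.33028605766364))
box, sat
scene y at -56 28:72 29.5:72 31:72 32.5:76 34:83 35.5:89 37:95 38.5:115 40:156 41.5:202 43:251 44.5:255
scene y at -52 28:69 29.5:70 31:73 32.5:77 34:81 35.5:95 37:117 38.5:147 40:168 41.5:191 43:214 44.5:245
scene x at -20 54:73 55.5:73 57:73 58.5:73 60:72 61.5:72 63:72 64.5:72 66:67 67.5:73 69:89 70.5:102 72:116 73.5:130 75:139
scene x at 0 54:72 55.5:72 57:72 58.5:71 60:70 61.5:70 63:70 64.5:66 66:69 67.5:87 69:102 70.5:100 72:96 73.5:103 75:121
scene x at 20 54:71 55.5:70 57:70 58.5:71 60:73 61.5:79 63:91 64.5:108 66:150 67.5:200 69:225 70.5:224 72:209 73.5:178 75:154
plate val
scene x at -20 -66:182 -64.5:199 -63:204 -61.5:204 -60:204 -58.5:196 -57:180 -55.5:152 -54:131 -52.5:129 -51:138 -49.5:149 -48:142 -46.5:139 -45:138 -43.5:144 -42:142 -40.5:135
scene x at -10 -66:183 -64.5:198 -63:204 -61.5:204 -60:204 -58.5:198 -57:184 -55.5:160 -54:136 -52.5:131 -51:142 -49.5:150 -48:150 -46.5:150 -45:149 -43.5:149 -42:149 -40.5:147
scene x at 0 -66:180 -64.5:193 -63:196 -61.5:197 -60:202 -58.5:199 -57:188 -55.5:168
[... 1001 characters left out ...]
p plate
top x at -24 40:132 41.5:142 43:146 44.5:145 46:145 47.5:144 49:144 50.5:147 52:154 53.5:162 55:169 56.5:183 58:193 59.5:189 61:179 62.5:174 64:172 65.5:171 67:173 68.5:176
top x at -16 40:146 41.5:147 43:147 44.5:145 46:145 47.5:145 49:143 50.5:143 52:145 53.5:152 55:164 56.5:180 58:193 59.5:192 61:182 62.5:175 64:174 65.5:175 67:173 68.5:172
top y at 44 -40:142 -38.5:103 -37:90 -35.5:89 -34:95 -32.5:97 -31:70 -29.5:49 -28:37 -26.5:37 -25:39 -23.5:39 -22:39 -20.5:38 -19:36 -17.5:38 -16:39 -14.5:38 -13:39 -11.5:39
top y at 50 -40:118 -38.5:71 -37:45 -35.5:45 -34:47 -32.5:51 -31:48 -29.5:40 -28:32 -26.5:33 -25:37 -23.5:41 -22:41 -20.5:40 -19:38 -17.5:38 -16:39 -14.5:39 -13:38 -11.5:38
```

```bash
cat >> p.py <<'E'
print("=====")
prof("scene",s0,B,yb,"x",58,(24,28,32,35),np.arange(57,75,1.5),1)
prof("scene",s0,B,yb,"x",58,(-20,-10,0,10,20),np.arange(-70,-46,1.5),2)
prof("scene",s0,B,yb,"y",58,(-60,-56),np.arange(-46,-28,1.5),2)
print("top box");prof("top",t0,B,yb,"x",58,(-30,-10,10,30),np.arange(55,73,1.5),1);prof("top",t0,B,yb,"x",58,(-30,-10,10,30),np.arange(-73,-55,1.5),1)
prof("top",t0,B,yb,"y",58,(55,-55),np.arange(28,46,1.5),1);prof("top",t0,B,yb,"y",58,(55,-55),np.arange(-46,-28,1.5),1)
print("top7 far");prof("top",t7,P,yp,"x",zt,(-28,-26,-22,-20,-12,-8),np.arange(46,82,1.5),2)
E
python3 p.py | sed -n '/=====/,$p'
```

```text
=====
scene x at 24 57:70 58.5:70 60:71 61.5:75 63:91 64.5:119 66:160 67.5:210 69:238 70.5:248 72:240 73.5:220
scene x at 28 57:68 58.5:70 60:72 61.5:77 63:84 64.5:117 66:162 67.5:206 69:234 70.5:251 72:254 73.5:253
scene x at 32 57:72 58.5:70 60:73 61.5:78 63:88 64.5:115 66:152 67.5:201 69:238 70.5:251 72:254 73.5:254
scene x at 35 57:83 58.5:82 60:84 61.5:88 63:94 64.5:119 66:163 67.5:206 69:242 70.5:254 72:255 73.5:255
scene x at -20 -70:93 -68.5:98 -67:103 -65.5:104 -64:107 -62.5:115 -61:128 -59.5:158 -58:190 -56.5:198 -55:198 -53.5:198 -52:198 -50.5:195 -49:175 -47.5:143
scene x at -10 -70:173 -68.5:155 -67:138 -65.5:123 -64:111 -62.5:117 -61:128 -59.5:155 -58:188 -56.5:196 -55:196 -53.5:196 -52:195 -50.5:189 -49:171 -47.5:144
scene x at 0 -70:187 -68.5:176 -67:158 -65.5:134 -64:114 -62.5:119 -61:132 -59.5:158 -58:188 -56.5:199 -55:197 -53.5:196 -52:196 -50.5:193 -49:172 -47.5:147
scene x at 10 -70:189 -68.5:178 -67:158 -65.5:135 -64:115 -62.5:118 -61:131 -59.5:156 -58:183 -56.5:194 -55:191 -53.5:192 -52:194 -50.5:194 -49:182 -47.5:173
scene x at 20 -70:188 -68.5:179 -67:157 -65
[... 2210 characters left out ...]
.5:173 67:173 68.5:171 70:171 71.5:173 73:174 74.5:176 76:180 77.5:183 79:188 80.5:193
top x at -20 46:143 47.5:142 49:142 50.5:144 52:158 53.5:169 55:167 56.5:173 58:181 59.5:186 61:178 62.5:173 64:175 65.5:175 67:175 68.5:173 70:173 71.5:173 73:171 74.5:174 76:177 77.5:181 79:186 80.5:191
top x at -12 46:147 47.5:145 49:145 50.5:149 52:157 53.5:158 55:153 56.5:163 58:171 59.5:178 61:172 62.5:167 64:168 65.5:170 67:172 68.5:176 70:181 71.5:186 73:189 74.5:191 76:193 77.5:195 79:195 80.5:196
top x at -8 46:145 47.5:143 49:143 50.5:144 52:146 53.5:152 55:156 56.5:166 58:180 59.5:182 61:177 62.5:171 64:170 65.5:170 67:169 68.5:170 70:171 71.5:168 73:168 74.5:170 76:171 77.5:172 79:173 80.5:179
```

Both views agree. The plate sits about 2.7 mm towards box -x and 1.8 mm towards -y of the middle, so I'll correct that and check again before lowering.

Request:
carry_out([
  {"tx": 1.5, "ty": 0.5, "tz": 0, "rx": 0, "ry": 0, "rz": 0},
  {"tx": 1.6, "ty": 0.5, "tz": 0, "rx": 0, "ry": 0, "rz": 0},
  {"tx": 0, "ty": 0, "tz": 0, "rx": 0, "ry": 0, "rz": 0},
  {"tx": 0, "ty": 0, "tz": 0, "rx": 0, "ry": 0, "rz": 0},
])

```text
time: 21.6
tool_pos: [504.7, 146.8, 67.0]
tcp_rot: [3.141, 0.0, -0.287]
contact_force: [0.5, 0.3, -1.1]
grip_width: 55.0
finger_force: 30.0
```

```bash
cat > q.py <<'E'
# plate edges in the box frame (plate top at zt), scene bias of the box (+3.35,+2.9) taken off
from h import *
import p0
E
sed '/^B=/,$d' p.py > p0.py; cat > q.py <<'E'
import p0; from p0 import *
s=bot.capture("scene")[:,:,::-1].copy(); t=bot.capture("top")[:,:,::-1].copy(); o=bot.get_obs(); T=o["tool_pos"]; zt=T[2]+6; print(T,o["contact_force"],zt)
B=(530.3+.11,136.8+.38); yb=-.2866; c,sn=np.cos(yb),np.sin(yb); S=(B[0]+3.35*c-2.5*sn,B[1]+3.35*sn+2.5*c)
print("front want -55");prof("scene",s,S,yb,"x",zt-3,(-15,-5,5),np.arange(-61,-47,1),2)
print("left want 28");prof("scene",s,S,yb,"y",zt,(-50,-46),np.arange(21,35,1),1)
print("far want 55");prof("top",t,B,yb,"x",zt,(-22,-18,-12),np.arange(49,62,1),2)
print("right want -28");prof("top",t,B,yb,"y",zt,(40,43,46),np.arange(-36,-22,1),1)
E
python3 q.py
```

```text
[504.61997737 146.78985356  66.98528545] [-0.22624778  0.70755821 -0.73591317] 72.9852854470438
front want -55
scene x at -15 -61:201 -60:190 -59:176 -58:156 -57:136 -56:120 -55:110 -54:113 -53:131 -52:146 -51:154 -50:153 -49:151 -48:150
scene x at -5 -61:202 -60:195 -59:186 -58:175 -57:156 -56:136 -55:119 -54:115 -53:128 -52:145 -51:155 -50:153 -49:151 -48:150
scene x at 5 -61:202 -60:202 -59:201 -58:200 -57:193 -56:182 -55:170 -54:160 -53:157 -52:159 -51:161 -50:157 -49:154 -48:151
left want 28
scene y at -50 21:56 22:57 23:61 24:65 25:71 26:77 27:90 28:113 29:143 30:176 31:212 32:245 33:255 34:255
scene y at -46 21:56 22:57 23:58 24:60 25:68 26:79 27:95 28:114 29:137 30:162 31:187 32:212 33:234 34:248
far want 55
top x at -22 49:145 50:145 51:145 52:144 53:142 54:141 55:147 56:156 57:170 58:184 59:190 60:187 61:181
top x at -18 49:143 50:142 51:142 52:143 53:143 54:141 55:140 56:155 57:171 58:183 59:193 60:196 61:189
top x at -12 49:146 50:146 51:146 52:148 53:148 54:143 55:139 56:144 57:157 58:170 59:176 60:179 61:173
right want -28
top y at 40 -36:191 -35:190 -34:190 -33:191 -32:191 -31:187 -30:146 -29:104 -28:72 -27:46 -26:36 -25:36 -24:36 -23:36
top y at 43 -36:146 -35:143 -34:139 -33:140 -32:138 -31:135 -30:125 -29:83 -28:50 -27:42 -26:37 -25:36 -24:38 -23:38
top y at 46 -36:55 -35:55 -34:53 -33:52 -32:55 -31:56 -30:55 -29:51 -28:43 -27:38 -26:38 -25:39 -24:39 -23:39
```

Centred to within about 1 mm: front -54.9, far end 56, sides 29.4/-29.2. Lowering between the lugs.

Request:
carry_out([
  {"tx": -0.5, "ty": 0.1, "tz": -3, "rx": 0, "ry": 0, "rz": 0},
  {"tx": 0, "ty": 0, "tz": -3, "rx": 0, "ry": 0, "rz": 0},
  {"tx": 0, "ty": 0, "tz": -2, "rx": 0, "ry": 0, "rz": 0},
  {"tx": 0, "ty": 0, "tz": -2, "rx": 0, "ry": 0, "rz": 0},
  {"tx": 0, "ty": 0, "tz": -1, "rx": 0, "ry": 0, "rz": 0},
  {"tx": 0, "ty": 0, "tz": -1, "rx": 0, "ry": 0, "rz": 0},
  {"tx": 0, "ty": 0, "tz": 0, "rx": 0, "ry": 0, "rz": 0},
  {"tx": 0, "ty": 0, "tz": 0, "rx": 0, "ry": 0, "rz": 0},
])

```text
time: 22.5
tool_pos: [504.2, 146.9, 55.1]
tcp_rot: [3.142, -0.0, -0.287]
contact_force: [-0.8, 0.3, -0.2]
grip_width: 54.8
finger_force: 30.0
```

Request:
carry_out([
  {"tx": 0, "ty": 0, "tz": -1, "rx": 0, "ry": 0, "rz": 0},
  {"tx": 0, "ty": 0, "tz": -1, "rx": 0, "ry": 0, "rz": 0},
  {"tx": 0, "ty": 0, "tz": 0, "rx": 0, "ry": 0, "rz": 0},
  {"tx": 0, "ty": 0, "tz": 0, "rx": 0, "ry": 0, "rz": 0},
])

```text
time: 22.9
tool_pos: [504.2, 146.9, 53.0]
tcp_rot: [3.141, 0.0, -0.287]
contact_force: [0.6, 0.1, -0.5]
grip_width: 55.2
finger_force: 30.0
```

Request:
carry_out([
  {"tx": 0, "ty": 0, "tz": -0.8, "rx": 0, "ry": 0, "rz": 0},
  {"tx": 0, "ty": 0, "tz": -0.8, "rx": 0, "ry": 0, "rz": 0},
  {"tx": 0, "ty": 0, "tz": -0.8, "rx": 0, "ry": 0, "rz": 0},
  {"tx": 0, "ty": 0, "tz": 0, "rx": 0, "ry": 0, "rz": 0},
  {"tx": 0, "ty": 0, "tz": 0, "rx": 0, "ry": 0, "rz": 0},
])

```text
time: 23.4
tool_pos: [504.2, 146.9, 50.6]
tcp_rot: [3.141, 0.0, -0.287]
contact_force: [1.0, 0.3, -0.9]
grip_width: 55.3
finger_force: 30.0
```

Request:
carry_out([
  {"tx": 0, "ty": 0, "tz": -0.4, "rx": 0, "ry": 0, "rz": 0},
  {"tx": 0, "ty": 0, "tz": -0.4, "rx": 0, "ry": 0, "rz": 0},
  {"tx": 0, "ty": 0, "tz": 0, "rx": 0, "ry": 0, "rz": 0},
  {"tx": 0, "ty": 0, "tz": 0, "rx": 0, "ry": 0, "rz": 0},
])

```text
time: 23.8
tool_pos: [504.2, 146.9, 49.8]
tcp_rot: [3.142, -0.0, -0.287]
contact_force: [-0.7, -0.0, -1.1]
grip_width: 55.0
finger_force: 30.0
```

Request:
carry_out([
  {"tx": 0, "ty": 0, "tz": -0.4, "rx": 0, "ry": 0, "rz": 0},
  {"tx": 0, "ty": 0, "tz": -0.4, "rx": 0, "ry": 0, "rz": 0},
  {"tx": 0, "ty": 0, "tz": -0.4, "rx": 0, "ry": 0, "rz": 0},
  {"tx": 0, "ty": 0, "tz": 0, "rx": 0, "ry": 0, "rz": 0},
  {"tx": 0, "ty": 0, "tz": 0, "rx": 0, "ry": 0, "rz": 0},
])

```text
time: 24.3
tool_pos: [504.2, 146.9, 48.6]
tcp_rot: [3.141, 0.0, -0.287]
contact_force: [-0.3, -1.1, -1.0]
grip_width: 54.9
finger_force: 30.0
```

Request:
carry_out([
  {"tx": 0, "ty": 0, "tz": -0.3, "rx": 0, "ry": 0, "rz": 0},
  {"tx": 0, "ty": 0, "tz": -0.3, "rx": 0, "ry": 0, "rz": 0},
  {"tx": 0, "ty": 0, "tz": 0, "rx": 0, "ry": 0, "rz": 0},
  {"tx": 0, "ty": 0, "tz": 0, "rx": 0, "ry": 0, "rz": 0},
])

```text
time: 24.7
tool_pos: [504.2, 146.9, 48.0]
tcp_rot: [3.141, 0.0, -0.287]
contact_force: [-0.8, -0.1, -0.9]
grip_width: 55.0
finger_force: 30.0
```

Request:
carry_out([
  {"tx": 0, "ty": 0, "tz": -0.3, "rx": 0, "ry": 0, "rz": 0},
  {"tx": 0, "ty": 0, "tz": -0.3, "rx": 0, "ry": 0, "rz": 0},
  {"tx": 0, "ty": 0, "tz": 0, "rx": 0, "ry": 0, "rz": 0},
  {"tx": 0, "ty": 0, "tz": 0, "rx": 0, "ry": 0, "rz": 0},
])

```text
time: 25.1
tool_pos: [504.2, 146.9, 47.5]
tcp_rot: [3.142, -0.0, -0.287]
contact_force: [-0.4, 0.2, -1.5]
grip_width: 54.8
finger_force: 30.0
```

Request:
carry_out([
  {"tx": 0, "ty": 0, "tz": -0.3, "rx": 0, "ry": 0, "rz": 0},
  {"tx": 0, "ty": 0, "tz": 0, "rx": 0, "ry": 0, "rz": 0},
  {"tx": 0, "ty": 0, "tz": 0, "rx": 0, "ry": 0, "rz": 0},
])

```text
time: 25.4
tool_pos: [504.2, 146.9, 47.2]
tcp_rot: [3.142, -0.0, -0.287]
contact_force: [0.0, -0.1, -1.1]
grip_width: 54.8
finger_force: 30.0
```

Request:
carry_out([
  {"tx": 0, "ty": 0, "tz": -0.3, "rx": 0, "ry": 0, "rz": 0},
  {"tx": 0, "ty": 0, "tz": 0, "rx": 0, "ry": 0, "rz": 0},
  {"tx": 0, "ty": 0, "tz": 0, "rx": 0, "ry": 0, "rz": 0},
])

```text
time: 25.7
tool_pos: [504.3, 146.9, 47.0]
tcp_rot: [-3.142, -0.0, -0.287]
contact_force: [-0.7, -1.0, 2.7]
grip_width: 54.6
finger_force: 30.0
```

Request:
carry_out([
  {"tx": 0, "ty": 0, "tz": -0.3, "rx": 0, "ry": 0, "rz": 0},
  {"tx": 0, "ty": 0, "tz": 0, "rx": 0, "ry": 0, "rz": 0},
  {"tx": 0, "ty": 0, "tz": 0, "rx": 0, "ry": 0, "rz": 0},
])

```text
time: 26.0
tool_pos: [504.3, 146.9, 47.0]
tcp_rot: [-3.142, -0.0, -0.287]
contact_force: [-2.6, -0.2, 5.8]
grip_width: 55.3
finger_force: 30.0
```

Seated: contact at the expected height (TCP z = 47.0) with about 6 N. Releasing.

Request:
carry_out([
  {"tx": 0, "ty": 0, "tz": 0.3, "rx": 0, "ry": 0, "rz": 0},
  {"tx": 0, "ty": 0, "tz": 0, "rx": 0, "ry": 0, "rz": 0},
])

```text
time: 26.2
tool_pos: [504.2, 146.9, 47.0]
tcp_rot: [3.142, -0.0, -0.287]
contact_force: [-1.1, -0.4, 3.9]
grip_width: 55.3
finger_force: 30.0
```

Request:
carry_out([
  {"tx": 0, "ty": 0, "tz": 0, "rx": 0, "ry": 0, "rz": 0},
  {"tx": 0, "ty": 0, "tz": 0, "rx": 0, "ry": 0, "rz": 0},
  {"tx": 0, "ty": 0, "tz": 0, "rx": 0, "ry": 0, "rz": 0},
  {"tx": 0, "ty": 0, "tz": 0, "rx": 0, "ry": 0, "rz": 0},
  {"tx": 0, "ty": 0, "tz": 0, "rx": 0, "ry": 0, "rz": 0},
  {"tx": 0, "ty": 0, "tz": 0, "rx": 0, "ry": 0, "rz": 0},
  {"tx": 0, "ty": 0, "tz": 0, "rx": 0, "ry": 0, "rz": 0},
  {"tx": 0, "ty": 0, "tz": 0, "rx": 0, "ry": 0, "rz": 0},
], gripper=0.2)

```text
time: 27.0
tool_pos: [504.2, 146.9, 46.8]
tcp_rot: [3.142, -0.0, -0.287]
contact_force: [-0.3, 0.0, -0.5]
grip_width: 73.6
finger_force: 0.0
```

Request:
carry_out([
  {"tx": 0, "ty": 0, "tz": 2, "rx": 0, "ry": 0, "rz": 0},
  {"tx": 0, "ty": 0, "tz": 4, "rx": 0, "ry": 0, "rz": 0},
  {"tx": 0, "ty": 0, "tz": 10, "rx": 0, "ry": 0, "rz": 0},
  {"tx": 0, "ty": 0, "tz": 20, "rx": 0, "ry": 0, "rz": 0},
  {"tx": 0, "ty": 0, "tz": 30, "rx": 0, "ry": 0, "rz": 0},
  {"tx": 0, "ty": 0, "tz": 30, "rx": 0, "ry": 0, "rz": 0},
  {"tx": 0, "ty": 0, "tz": 30, "rx": 0, "ry": 0, "rz": 0},
  {"tx": 0, "ty": 0, "tz": 30, "rx": 0, "ry": 0, "rz": 0},
  {"tx": -30, "ty": 0, "tz": 10, "rx": 0, "ry": 0, "rz": 0},
  {"tx": -30, "ty": 0, "tz": 0, "rx": 0, "ry": 0, "rz": 0},
  {"tx": -30, "ty": 0, "tz": 0, "rx": 0, "ry": 0, "rz": 0},
  {"tx": -20, "ty": 0, "tz": 0, "rx": 0, "ry": 0, "rz": 0},
])

```text
time: 28.2
tool_pos: [392.3, 146.8, 213.7]
tcp_rot: [-3.141, -0.0, -0.287]
contact_force: [0.3, 0.0, -0.1]
grip_width: 73.8
finger_force: 0.0
```

Request:
carry_out([
  {"tx": 0, "ty": -40, "tz": 0, "rx": 0, "ry": 0, "rz": 0},
  {"tx": 0, "ty": -40, "tz": 0, "rx": 0, "ry": 0, "rz": 0},
  {"tx": 0, "ty": -40, "tz": 0, "rx": 0, "ry": 0, "rz": 0},
  {"tx": 0, "ty": -40, "tz": 0, "rx": 0, "ry": 0, "rz": 0},
  {"tx": 0, "ty": -40, "tz": 0, "rx": 0, "ry": 0, "rz": 0},
  {"tx": 0, "ty": -30, "tz": 0, "rx": 0, "ry": 0, "rz": 0},
  {"tx": 0, "ty": 0, "tz": 0, "rx": 0, "ry": 0, "rz": 0},
  {"tx": 0, "ty": 0, "tz": 0, "rx": 0, "ry": 0, "rz": 0},
  {"tx": 0, "ty": 0, "tz": 0, "rx": 0, "ry": 0, "rz": 0},
])

```text
time: 29.1
tool_pos: [394.1, -82.3, 213.2]
tcp_rot: [-3.141, -0.0, -0.287]
contact_force: [-0.6, -0.6, -0.3]
grip_width: 73.5
finger_force: 0.0
```

```bash
cat > e.py <<'E'
from p0 import *
t=bot.capture("top")[:,:,::-1].copy(); cv2.imwrite("pics/t9.png",t); o=bot.get_obs(); print(o["time"],o["tool_pos"],o["contact_force"],o["dq"].round(3))
B=(530.41,137.18); yb=-.2866
print("x ends +-55");prof("top",t,B,yb,"x",53,(-20,0,20),np.arange(48,64,1),2);prof("top",t,B,yb,"x",53,(-20,0,20),np.arange(-64,-48,1),2)
print("sides +-28");prof("top",t,B,yb,"y",53,(-30,0,30),np.arange(22,36,1),1);prof("top",t,B,yb,"y",53,(-30,0,30),np.arange(-36,-22,1),1)
t0=cv2.imread("pics/top0.png"); d=cv2.absdiff(t,t0).max(2)
for n,(u,v) in dict(lemon=(282,256),apple=(269,165),jam=(311,158),salt=(157,229),mill=(408,152),tuna=(228,158),spice=(425,236)).items(): print(n,d[v-12:v+12,u-12:u+12].mean().round(1),end=" ")
E
python3 e.py
```

```text
29.15 [394.1018829  -82.12807054 213.07694873] [-0.00741863  0.42442967  0.10777083] [ 0.007  0.002 -0.001 -0.003 -0.001 -0.004]
x ends +-55
top x at -20 48:144 49:143 50:143 51:144 52:144 53:143 54:144 55:153 56:160 57:167 58:175 59:183 60:191 61:195 62:190 63:182
top x at 0 48:143 49:142 50:142 51:142 52:143 53:148 54:159 55:168 56:167 57:165 58:167 59:169 60:175 61:185 62:190 63:183
top x at 20 48:139 49:139 50:139 51:139 52:141 53:145 54:151 55:161 56:170 57:175 58:180 59:185 60:191 61:190 62:175 63:156
top x at -20 -64:162 -63:168 -62:174 -61:184 -60:191 -59:189 -58:185 -57:180 -56:171 -55:163 -54:155 -53:148 -52:147 -51:146 -50:146 -49:146
top x at 0 -64:112 -63:130 -62:156 -61:178 -60:182 -59:182 -58:180 -57:176 -56:171 -55:165 -54:158 -53:152 -52:148 -51:147 -50:145 -49:145
top x at 20 -64:116 -63:140 -62:162 -61:184 -60:199 -59:196 -58:193 -57:188 -56:181 -55:174 -54:164 -53:155 -52:149 -51:145 -50:145 -49:146
sides +-28
top y at -30 22:30 23:31 24:33 25:35 26:36 27:39 28:66 29:98 30:131 31:161 32:183 33:188 34:190 35:189
top y at 0 22:37 23:36 24:33 25:30 26:47 27:68 28:102 29:139 30:166 31:181 32:190 33:189 34:188 35:187
top y at 30 22:33 23:33 24:32 25:31 26:58 27:94 28:130 29:160 30:183 31:186 32:188 33:188 34:187 35:186
top y at -30 -36:180 -35:171 -34:159 -33:141 -32:125 -31:127 -30:130 -29:110 -28:82 -27:59 -26:44 -25:36 -24:37 -23:37
top y at 0 -36:184 -35:186 -34:187 -33:190 -32:192 -31:192 -30:189 -29:161 -28:122 -27:86 -26:56 -25:37 -24:36 -23:36
top y at 30 -36:185 -35:186 -34:188 -33:190 -32:193 -31:184 -30:173 -29:134 -28:84 -27:50 -26:39 -25:32 -24:34 -23:37
lemon 30.4 apple 3.9 jam 5.6 salt 9.5 mill 6.1 tuna 5.5 spice 3.8
```

The plate lies centred within about 0.5 mm, released and clear of the arm, with bystanders in place. The lemon's larger difference looks like arm shadow, since nothing passed below 130 mm there. Handing in.

```bash
python3 -c "
from plant import bot
print(bot.close_job())"
```

```text
the job is handed in; nothing more can be done
None
```

The insert was slid out, pinched, lifted and set down in the grater box, released about 0.5 mm from the middle by the top camera; the job was handed in at about 29 s, and the hand-in returned no verdict.

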